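# Unlock the drop gate and take the spent battery off the bench deburrer

### The arm

A 6-joint arm with a two-finger parallel gripper is mounted at the origin on the work surface. World frame = base frame: x ahead of the robot, y to its left, z up, the work surface at z = 0. Lengths are in mm, angles in rad, forces in N, time in s.
With the tool pointing down it reaches from about 350 to 775 mm from the base axis. Payload 7.3 kg.
Tool frame: the origin (TCP) lies between the finger pads; the fingertips stand 8 mm ahead of it and the grasp point (between the pads) lies 11 mm behind it; z points along the fingers, x is the direction in which the jaws open and shut, and the axes are right-handed (so a half turn about z gives the same grasp; the last joint's range is limited). The gripper opens to 92 mm and grips with 3 to 60 N. Pads are 19 mm wide; open, the fingers measure 130 mm over their backs; the gripper's body (75 mm by 190 mm) begins 47 mm behind the grasp point.
Start: joints at [1.15, 0.342, 1.524, -0, 1.275, -0.146], TCP at [142.445, 505.325, 234.741] pointing down, gripper open.
Joint ranges: [-2.53, 2.53], [-0.77, 2.02], [0.04, 2.7], [-1, 4.14], [0.28, 2.66], [-3.11, 3.11]. Speed limits (rad/s): [2.57, 2.57, 3.14, 3.14, 3.14, 3.14].

### API

Orientations are given as [roll, pitch, yaw] about the fixed x, y, z axes, in that order (R = Rz(yaw) Ry(pitch) Rx(roll)).
In Python, from station import ctrl gives the robot as it stands. The module is installed in compiled form; this text tells all that it offers.
- The arm moves only by the tool jog_arm, never from a script. Its argument "targets" is a list of rows, each an object with "dp": the shift along the world's x, y, z in mm, a list of three; "rotation": the turn, a rotation vector about the world's x, y, z in degrees, a list of three; "grip": the gripper command: -1 is fully open, 1 is shut, values between are in proportion. A call has exactly 8 rows; each row shifts and turns the commanded pose from where the row before left it; what a row does not reach is not made up. A row lasts 1/12 s, in which the tool goes at most 41.7 mm and 7.16 degrees, less where a joint would pass 70% of its speed; a pose out of reach is approached as far as the arm can. A call is refused whole if a number of a shift passes 41.7 or a number of a turn 7.16, either way. A call with a gripper value outside its range is refused whole. The fingers move at their own pace and stop on an object; the grip force is fixed at half the most. Time passes only in rows, so rows that do not move let the fingers close, or fill a call up. It gives the time, the measured TCP pose, the force and the opening at its end, in the units of the state.
- ctrl.read_state(): the state, without advancing time (a new reading comes with each control period).
- ctrl.capture(name): name is "scene" or "side" or "wrist"; returns a dict with "img" (420x560x3 uint8, red, green, blue), "intrinsics" (3x3 intrinsics, pixels), "rvec" (rotation vector, rad) and "tvec" (3), from world to camera coordinates, as OpenCV has them. Camera axes: x right, y down, z forward; pixel columns grow to the right and rows downward; lengths in mm; the calibration is good to about 2 mm. A picture is of the moment at which its call begins. There is no depth.
- ctrl.finish_job(): hands the job in, once; it reports no verdict.
Trained networks look in a picture, given as the dict that the camera call returned (one of the last four; its "shot" number tells which), for a name from the list of things; names that differ only in an ending like _2 or _b are one class to them, and where a whole thing is asked for, a point or a joint stands for the part that bears it (a point fixed in the world has none). Each returns a list of dicts, best first, with "confidence" (0 to 1); they miss things now and then, are a little off and sometimes report something else, mostly with a low value. They report only what shows in the picture. A call takes as long as a camera call. They do not tell look-alikes from the thing itself.
- ctrl.spot_in(picture, target): "xy" ([column, row] in pixels, amid what is visible of it).
- ctrl.tip_of(picture, target): "xy" ([column, row] in pixels: a listed point, or the origin of a listed thing).
The state is a dict: "clock": time; "joints": joint angles; "qd": joint speeds; "effort": joint torques, N m; "tcp_pos": TCP position; "orientation": TCP orientation; "wrist_force": force on the tool from outside, world axes, zero at the start; "ft_torque": the same for the moment, N m; "width": opening from 0.0 (shut) to 1.0 (fully open).
Only numpy, scipy, OpenCV 4.12 (cv2) and the standard library are available. Lean on these libraries where they do the work, as an engineer would, in place of code of your own. Each camera call takes 0.05 s, during which the arm holds its last target.

### The job

Take the spent battery off the bench deburrer and lay it flat in the bay of the charger. First pull the looped spring clip out of the cross-drilled pin and put it in the empty steel tray, tip the drop gate down, then squeeze the battery's two side buttons together and slide it out of its rails. Set the battery down gently, leave the gate down, and do not disturb the other things on the bench.

Things in the scene. Friction and masses are not known exactly. Their poses are not given: they have to be found in the camera images.
- deburrer: Grey bench deburring machine, fixed. Origin on the bench (z 0) below the centre of the fitted battery; x from its open front to its rear, y to the left, z up (its frame is D below, in mm). Front part x -48..60, y -62..62 with a flat deck at z 85; rear housing x 62..150, z up to 150, brackets and abrasive drum on it up to z 190; a stop behind the battery (x 51).
- seat (a point): On the deck under the middle of the fitted battery, D (0,0,85). Two steel rails beside it (x -20..47, |y| 25..36, top z 101) hold the battery's foot down: it can leave only by sliding towards D -x. On top of each rail a keeper block (x 17..24, |y| 29.5..36, top z 111) catches the hook of that side's button.
- pin_hole (a point): Centre of the cross hole in the horizontal steel pin, D (-63,44,70). The pin, 15 mm thick, points along D -x, passes through a slot in the gate and ends at x -76. The hole, 7 mm wide, runs along D y.
- clip: Looped spring clip (rigid 5 mm steel wire, 40 g), at first in the pin before the gate, so the gate cannot tip. Origin: middle of its straight leg, at first at pin_hole, axes along D's. The leg (clip y -24..26) lies through the hole, the second arm 10 mm above it over the pin; the loop at y 26..46 ends in a black grip tab. It draws out along D +y, free of the pin after 32 mm. Whole clip: y -24..64, z -6..26.
- clip_tab (a point): Centre of the clip's black grip tab, 10 mm thick (clip x), 20 long (y), 26 high (z), at clip (0,54,10). At first it stands free beside the machine, about 80 mm above the bench.
- gate (a joint): Steel drop gate, 6 mm plate, across the machine's front, hinged along its lower edge (along D y at x -54, z 22). 0 = upright (shut), 1.55 rad = lying forwards (open). Upright it spans y -66..62, its rear face is at x -51, its top at z 118; light friction keeps it so, but once its top is pulled some 20 mm towards -x it falls open by its weight. Open it reaches x -150, under z 30.
- gate_edge (a point): On the gate's top edge near its right end, upright at D (-54,-52,118). The space behind it (x -51..-22, y -34..-66, down to the deck at z 85) is free for closed fingertips.
- pack: Dark battery pack 90 (x) by 54 (y) by 56 mm (z), 0.3 to 0.65 kg, on a foot 90 x 60 x 8 mm. Origin: centre of underside, fitted at D (0,0,85) with axes along D's. A lighter push button 26 (x) by 22 mm (z) on each long side, centre (0, +-34, 43); 68 mm over the buttons, 56 squeezed. Unlatched, it must slide 66 mm or more along D -x before it can be lifted. It can be carried by its buttons.
- button_left (a joint): Travel of the pack's +y button, 0 = out, 0.006 m = fully in; spring, 3 N at the start to 12 N fully in. Its hook leaves the keeper when about 3 to 4.5 mm in. Both buttons must be in at once.
- button_right (a joint): Travel of the pack's -y button, the same: 0 = out, 0.006 m = fully in.
- charger: Flat grey battery charger, fixed, on either side of the deburrer. Origin: on the bench below the centre of its bay. Bay 106 (x) by 76 mm (y) inside, floor 20 mm above the bench, low walls up to 30 mm; at the +x end (x 62..95) a housing 56 mm high. The pack's long side goes along the charger's x, either way round.
- tray: Empty open steel tray, 170 (x) by 120 (y) by 22 mm high, 3 mm thick, fixed, on the other side of the deburrer. Origin: centre of its underside.
- bracket: Bystander: bent U bracket of sheet steel, 60 x 50 x 45 mm, standing on its base. Origin: centre of underside.
- ring_box: Bystander: clear box of steel rings, 80 x 60 x 26 mm. Origin: centre of underside.
- file: Bystander: file with a wooden handle lying along its own x, 245 mm long, 28 mm thick. Origin: underside, middle of its length.
- oil_can: Bystander: aluminium can, 56 mm across, 150 mm high. Origin: centre of underside.
- driver: Bystander: screwdriver lying along its own x, about 200 mm long.
- socket: Bystander: round steel socket, 32 mm across, 50 mm high. Origin: centre of underside.
- offcut: Bystander: flat aluminium block, 70 x 50 x 12 mm. Origin: centre of underside.
Things that resemble listed ones, but are neither listed nor needed, are in the scene too. Of the things like the pack, leave any that is purple or yellow; of the rest the larger one is meant.

How it is judged (in metres and radians):
On the way, in this order (a step that is already met when the one before it is completed fails the run):
1. the clip is drawn out of the pin (distance between clip and pin_hole above 0.035 m), for 0.1 s.
2. the gate is tipped down (value of joint gate above 1.35 rad), for 0.2 s.
3. both side buttons are squeezed in together, the pack still in its rails (value of joint each of button_left, button_right above 0.003 m and distance between pack and deburrer below 0.09 m), for 0.1 s.
4. the pack has slid forwards out of the rails (x of pack in the frame of deburrer below -0.062 m).
At the end, for the whole second after the job is handed in: The pack lies flat in the charger's bay (centre within 12 mm of the bay's, on its floor within 4 mm, level within 0.08 rad, along the bay within 0.25 rad either way round); the clip lies inside the tray, middle and tab below 35 mm; the gate is down beyond 1.35 rad; all at rest (x of pack in the frame of charger between -0.012 and 0.012 m and y of pack in the frame of charger between -0.012 and 0.012 m and z of pack in the frame of charger between 0.016 and 0.024 m and angle between pack's own z axis and vertical below 0.08 rad and angle between the x axis of pack and the x axis of charger, either way round below 0.25 rad and linear speed of each of pack, clip below 0.02 m/s and x of clip in the frame of tray between -0.084 and 0.084 m and y of clip in the frame of tray between -0.059 and 0.059 m and x of clip_tab in the frame of tray between -0.084 and 0.084 m and y of clip_tab in the frame of tray between -0.059 and 0.059 m and height (world z) of each of clip, clip_tab below 0.035 m and value of joint gate above 1.35 rad); the robot touches nothing.
It fails at once if a bystander is moved more than 30 mm (distance of any of bracket, ring_box, file, oil_can, driver, socket, offcut from where it was at the start of the episode above 0.03 m).
It fails at once if the pack is dropped or flung (faster than 0.9 m/s) (linear speed of pack above 0.9 m/s).
It also fails if it takes over 58 s, if anything falls off the work surface, if the arm or the gripper's body presses on something with over 40 N, if the wrist force passes 120 N, or if a joint passes its speed limit or range.

## Working session

There is one attempt and no reset: what is moved stays moved. The work goes in short steps, Python scripts to look and compute and a tool call to move; the robot and the scene stay as the last step left them, time stands still between calls to the robot, and variables do not carry over. Pictures are saved under pics/ and viewed, and the job is handed in when it is done.

Besides the shell and the picture viewer there is one more tool, called after ">>>" as name(argument=value, ...), one argument or row to a line, values as JSON. jog_arm: Moves the arm, as the interface text tells. Its arguments: {"type":"object","properties":{"targets":{"type":"array"}},"required":["targets"]}

```bash
mkdir -p pics; ls; cat > h.py <<'E'
import numpy as np, cv2, pickle
from scipy.spatial.transform import Rotation as R
from station import ctrl
def cap(n,save=None):
    p=ctrl.capture(n)
    if save: cv2.imwrite('pics/'+save+'.png',p['img'][:,:,::-1])
    return p
def cam(p):
    K=np.array(p['intrinsics'],float);Rm=cv2.Rodrigues(np.array(p['rvec'],float))[0];t=np.array(p['tvec'],float).ravel()
    return K,Rm,t
def proj(p,X):
    K,Rm,t=cam(p); c=(np.atleast_2d(X)@Rm.T+t)@K.T
    return c[:,:2]/c[:,2:]
def ray(p,xy):
    K,Rm,t=cam(p); d=Rm.T@np.linalg.solve(K,[xy[0],xy[1],1.]); return -Rm.T@t,d/np.linalg.norm(d)
def atz(p,xy,z):
    o,d=ray(p,xy); return o+d*(z-o[2])/d[2]
def tri(obs):
    A=np.zeros((3,3));b=np.zeros(3)
    for p,xy in obs:
        o,d=ray(p,xy);M=np.eye(3)-np.outer(d,d);A+=M;b+=M@o
    return np.linalg.solve(A,b)
E
python3 - <<'E'
from h import *
s=ctrl.read_state(); print(s['clock'],s['tcp_pos'],s['orientation'],s['width'])
for n in ['scene','side','wrist']:
    p=cap(n,n+'0'); pickle.dump(p,open(n+'0.pkl','wb'))
    o,d=ray(p,(280,210)); print(n,o.round(),d.round(2))
    for t in ['deburrer','charger','tray','pack','clip_tab','gate_edge','pin_hole','seat','clip','button_left']:
        try: print(t,[(np.round(r['xy'],1).tolist(),round(r['confidence'],2)) for r in ctrl.tip_of(p,t)])
        except Exception as e: print(t,e)
E
```

```text
pics
0.0 [142.25431734 504.94053611 234.04738048] [-3.14134972e+00  1.53134428e-03  1.29603091e+00] 0.999353138322304
scene [1598.  765. 1012.] [-0.66 -0.46 -0.6 ]
deburrer [([263.8, 241.0], 0.72)]
charger [([225.6, 175.8], 0.9)]
tray []
pack [([260.2, 216.3], 0.9), ([218.1, 214.8], 0.84), ([297.9, 197.7], 0.65), ([325.6, 218.7], 0.64), ([284.4, 209.0], 0.45)]
clip_tab [([302.8, 208.6], 0.44)]
gate_edge [([250.8, 194.5], 0.57)]
pin_hole [([283.0, 209.3], 0.86), ([300.2, 209.3], 0.32)]
seat [([260.1, 214.1], 0.59)]
clip []
button_left it knows: bracket, charger, clip, clip_tab, deburrer, driver, file, gate_edge, offcut, oil_can, pack, pin_hole, ring_box, seat, socket, tray
side [ -22. -731.  798.] [ 0.51  0.65 -0.57]
deburrer [([296.8, 248.6], 0.97), ([301.4, 220.6], 0.68)]
charger [([311.2, 368.8], 0.91), ([178.7, 219.9], 0.38)]
tray [([174.8, 218.6], 0.74)]
pack [([207.7, 255.6], 0.93), ([340.7, 284.4], 0.74), ([220.4, 292.1], 0.57), ([301.2, 219.6], 0.56), ([296.3, 248.7], 0.33)]
clip_tab [([251.3, 224.4], 0.54)]
gate_edge [([306.7, 227.6], 0.57)]
pin_hole [([270.8, 232.0], 0.6)]
seat [([298.0, 222.7], 0.96)]
clip [([268.7, 231.3], 0.62), ([270.6, 232.7], 0.59), ([212.9, 177.0], 0.52)]
button_left it knows: bracket, charger, clip, clip_tab, deburrer, driver, file, gate_edge, offcut, oil_can, pack, pin_hole, ring_box, seat, socket, tray
wrist [ 69. 526. 384.] [ 0.29 -0.09 -0.95]
deburrer []
charger []
tray []
pack []
clip_tab []
gate_edge []
pin_hole []
seat []
clip []
button_left it knows: bracket, charger, clip, clip_tab, deburrer, driver, file, gate_edge, offcut, oil_can, pack, pin_hole, ring_box, seat, socket, tray
```

```bash
python3 - <<'E'
import cv2
for n in ['scene','side']:
    i=cv2.imread(f'pics/{n}0.png')
    c=i[130:340,130:410]; cv2.imwrite(f'pics/{n}0z.png',cv2.resize(c,(800,600),interpolation=cv2.INTER_CUBIC))
E
```

```text
(no output)
```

View pics/scene0.png

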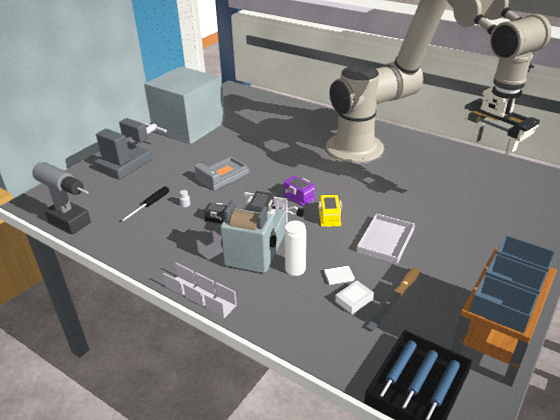

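View pics/side0.png

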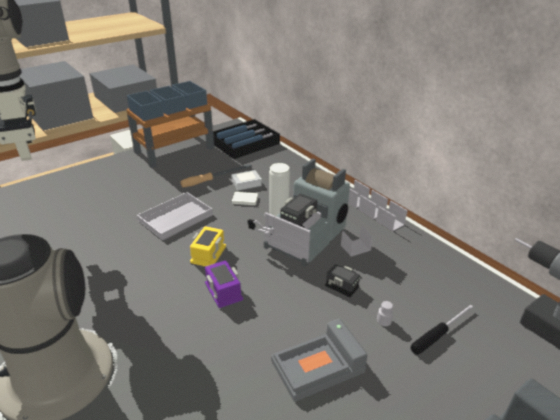

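View pics/wrist0.png

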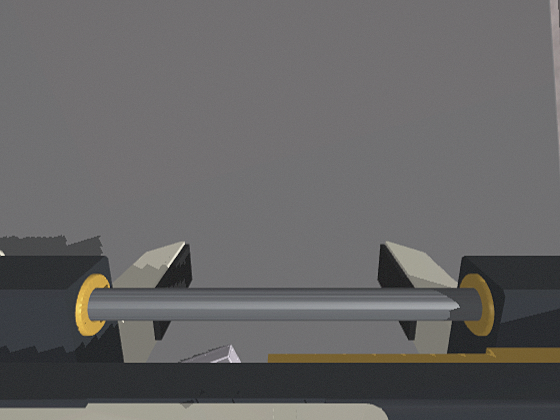

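```bash
ls pics
```

```text
scene0.png
scene0z.png
side0.png
side0z.png
wrist0.png
```

View pics/scene0z.png

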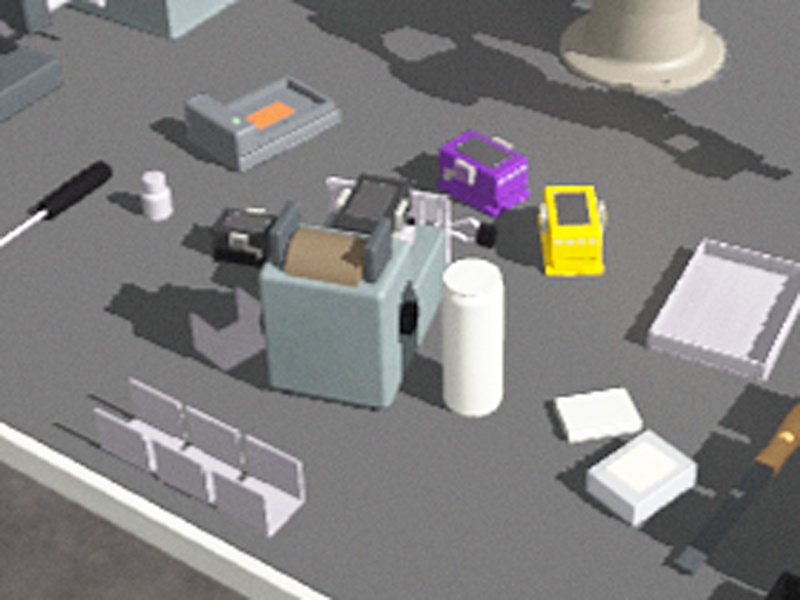

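View pics/side0z.png

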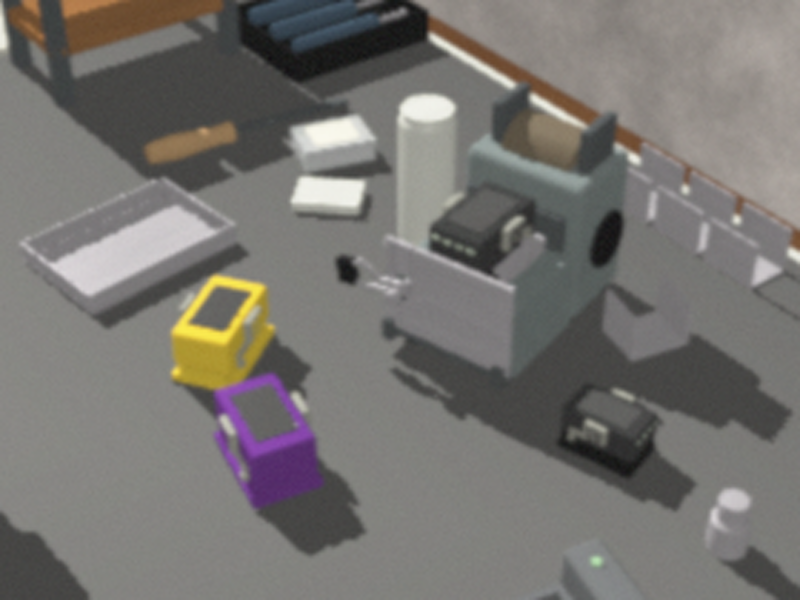

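The scene shows the dark fitted pack in the deburrer at scene (262,208) and side (298,210). There are decoys: purple, yellow, and a small dark pack on the bench at side (341,284). I'll fit the poses from the detections and overlay them.

```bash
cat > fit.py <<'E'
from h import *
from scipy.optimize import least_squares
def T(q,X):
    c,s=np.cos(q[2]),np.sin(q[2]); X=np.atleast_2d(np.array(X,float))
    return np.c_[q[0]+c*X[:,0]-s*X[:,1], q[1]+s*X[:,0]+c*X[:,1], X[:,2]]
def fit(obs,q0):
    f=lambda q: np.concatenate([(proj(p,T(q,X))[0]-xy) for p,X,xy in obs])
    r=least_squares(f,q0,loss='soft_l1',f_scale=2.); return r.x, f(r.x).reshape(-1,2)
def box(x0,x1,y0,y1,z0,z1):
    P=np.array([[x,y,z] for x in(x0,x1) for y in(y0,y1) for z in(z0,z1)])
    E=[(i,j) for i in range(8) for j in range(i+1,8) if (P[i]!=P[j]).sum()==1]
    return P,E
def draw(img,p,q,b,col,s=1,off=(0,0)):
    P,E=b; u=(proj(p,T(q,P))-off)*s
    for i,j in E: cv2.line(img,tuple(np.int32(u[i]*8)),tuple(np.int32(u[j]*8)),col,1,cv2.LINE_AA,3)
E
python3 - <<'E'
from fit import *
S=pickle.load(open('scene0.pkl','rb'));D=pickle.load(open('side0.pkl','rb'))
obs=[(S,(0,0,85),(260.1,214.1)),(D,(0,0,85),(298,222.7)),(S,(-63,44,70),(283,209.3)),(D,(-63,44,70),(270.8,232)),
(S,(-63,98,80),(300.3,212)),(D,(-63,98,80),(251.3,224.4)),(D,(-54,-52,118),(306.7,227.6)),(S,(-54,-52,118),(250.8,194.5)),(S,(0,0,0),(263.8,241)),(D,(0,0,0),(296.8,248.6))]
best=None
for y in np.arange(-3,3,.5):
    q,r=fit(obs,[650,0,y])
    c=np.abs(r).sum()
    if best is None or c<best[0]: best=(c,q,r)
q=best[1]; print(q,best[2].round(1).tolist())
np.save('qD.npy',q)
# tray, charger
t=tri([(D,(174.8,218.6)),(S,(386,238))]);print('tray',t, atz(D,(174.8,218.6),0))
print('charger',tri([(D,(311.2,368.8)),(S,(225.6,175.8))]),atz(D,(311.2,368.8),20),atz(S,(225.6,175.8),20))
for p,n,o in((S,'scene',(190,150)),(D,'side',(190,140))):
    im=cv2.imread(f'pics/{n}0.png')[o[1]:o[1]+150,o[0]:o[0]+200]; im=cv2.resize(im,(800,600),interpolation=cv2.INTER_CUBIC)
    for b,c in((box(-57,-51,-66,62,22,118),(0,255,0)),(box(-48,60,-62,62,0,85),(255,0,0)),(box(-45,45,-27,27,93,141),(0,0,255)),(box(-68,-58,88,108,67,93),(0,255,255)),(box(62,150,-62,62,0,150),(255,0,255))):
        draw(im,p,q,b,c,4,o)
    cv2.imwrite(f'pics/{n}_fit0.png',im)
E
```

```text
[6.21442285e+02 2.16530523e+01 3.40010898e-01] [[1.4, 1.5], [0.1, -1.9], [-1.0, -0.1], [-1.3, 0.3], [-0.5, -3.1], [0.4, -2.5], [-1.2, 0.2], [-1.7, -1.2], [-1.2, -2.4], [0.3, -1.4]]
tray [425.30991589 325.89401252   1.33969109] [426.26906487 326.98475663   0.        ]
charger [ 406.5344081  -288.9466402    -4.56433598] [ 392.64489615 -301.6187687    20.        ] [ 436.16917171 -264.27454799   20.        ]
```

```bash
ls pics
```

```text
scene0.png
scene0z.png
scene_fit0.png
side0.png
side0z.png
side_fit0.png
wrist0.png
```

View pics/scene_fit0.png

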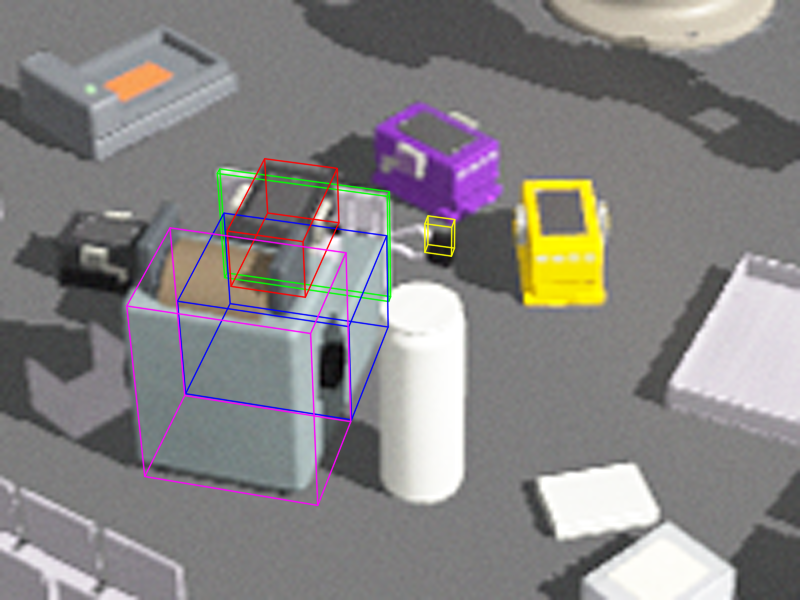

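View pics/side_fit0.png

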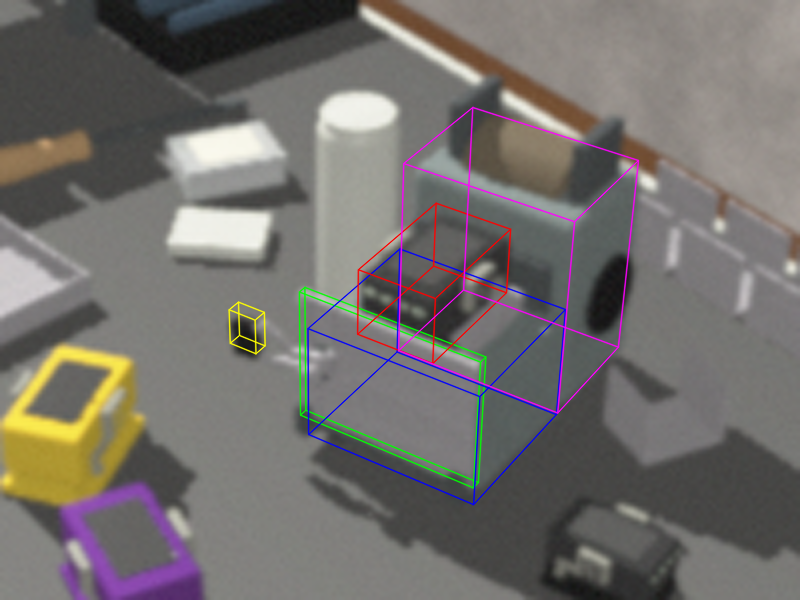

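```bash
python3 - <<'E'
from fit import *
ps={n:cap(n,n+'1') for n in('scene','side')}
for n in ps: pickle.dump(ps[n],open(n+'1.pkl','wb'))
q=np.load('qD.npy')
H=dict(bracket=0,ring_box=0,file=0,oil_can=0,driver=0,socket=0,offcut=0,pack=0,charger=0,tray=0)
for t in H:
    for n in ps:
        for r in ctrl.tip_of(ps[n],t):
            w=atz(ps[n],r['xy'],0); c,s=np.cos(q[2]),np.sin(q[2]); d=w[:2]-q[:2]
            print(t,n,np.round(r['xy']),round(r['confidence'],2),w[:2].round(),'D',np.round([c*d[0]+s*d[1],-s*d[0]+c*d[1]]))
print('tab',T(q,[(-63,98,80)]),'seat',T(q,[(0,0,85)]))
for n in ps:
    for t in('clip_tab','pin_hole','seat','gate_edge','deburrer'):
        print(n,t,[(np.round(r['xy'],1).tolist(),round(r['confidence'],2)) for r in ctrl.tip_of(ps[n],t)])
E
```

```text
bracket scene [212. 250.] 0.83 [743. -72.] D [  83. -129.]
bracket side [251. 225.] 0.72 [580. 172.] D [ 11. 156.]
bracket side [354. 244.] 0.63 [749. -59.] D [  94. -118.]
bracket side [300. 221.] 0.27 [701. 108.] D [104.  55.]
ring_box scene [353. 298.] 0.78 [691. 358.] D [177. 294.]
ring_box side [247. 183.] 0.77 [696. 363.] D [184. 297.]
file scene [210. 248.] 0.66 [740. -81.] D [  77. -136.]
file scene [394. 302.] 0.58 [645. 452.] D [166. 398.]
file side [212. 175.] 0.92 [636. 475.] D [165. 423.]
file side [307. 228.] 0.62 [696.  70.] D [86. 21.]
file side [271. 232.] 0.28 [606. 114.] D [17. 92.]
oil_can scene [294. 270.] 0.87 [685. 174.] D [110. 122.]
oil_can side [278. 214.] 0.88 [673. 173.] D [ 99. 125.]
driver scene [147. 207.] 0.82 [ 693. -382.] D [ -67. -405.]
driver scene [183. 204.] 0.25 [ 618. -299.] D [-111. -301.]
driver side [444. 329.] 0.97 [ 697. -385.] D [ -64. -408.]
socket scene [185. 205.] 0.47 [ 619. -286.] D [-105. -290.]
socket side [385. 318.] 0.74 [ 622. -286.] D [-102. -290.]
offcut scene [339. 271.] 0.77 [622. 279.] D [ 86. 242.]
offcut side [247. 199.] 
[... 714 characters left out ...]
ide [177. 218.] 0.75 [433. 325.] D [-76. 349.]
tray side [270. 231.] 0.62 [606. 119.] D [17. 97.]
tab [[529.36622846  93.03231925  80.        ]] seat [[621.44228532  21.65305227  85.        ]]
scene clip_tab [([282.8, 208.9], 0.75), ([302.5, 208.6], 0.55), ([249.0, 197.6], 0.52)]
scene pin_hole [([284.4, 206.4], 0.67)]
scene seat [([261.6, 213.7], 0.68)]
scene gate_edge [([248.2, 192.8], 0.54)]
scene deburrer [([264.0, 237.6], 0.59), ([210.7, 251.5], 0.3)]
side clip_tab [([252.3, 224.4], 0.48)]
side pin_hole [([268.3, 231.0], 0.76)]
side seat [([298.5, 222.3], 0.86), ([386.6, 319.4], 0.17)]
side gate_edge [([304.5, 229.2], 0.87)]
side deburrer [([294.4, 247.6], 0.88), ([253.1, 224.4], 0.35)]
```

>>> jog_arm(
  targets=[
    {"dp":[24,-26,0],"rotation":[0,0,-6.85],"grip":0},
    {"dp":[24,-26,0],"rotation":[0,0,-6.85],"grip":0},
    {"dp":[24,-26,0],"rotation":[0,0,-6.85],"grip":0},
    {"dp":[24,-26,0],"rotation":[0,0,-6.85],"grip":0},
    {"dp":[24,-26,0],"rotation":[0,0,-6.85],"grip":0},
    {"dp":[24,-26,0],"rotation":[0,0,-6.85],"grip":0},
    {"dp":[24,-26,0],"rotation":[0,0,-6.85],"grip":0},
    {"dp":[24,-26,0],"rotation":[0,0,-6.85],"grip":0},
  ],
)

```text
clock: 3.77
tcp_pos: [335.3, 295.9, 235.0]
orientation: [-3.141, -0.001, 0.334]
wrist_force: [0.1, 0.6, -0.2]
width: 0.509
```

>>> jog_arm(
  targets=[
    {"dp":[24,-25,-4],"rotation":[0,0,0],"grip":0},
    {"dp":[24,-25,-4],"rotation":[0,0,0],"grip":0},
    {"dp":[24,-25,-4],"rotation":[0,0,0],"grip":0},
    {"dp":[24,-25,-4],"rotation":[0,0,0],"grip":0},
    {"dp":[24,-25,-4],"rotation":[0,0,0],"grip":0},
    {"dp":[24,-25,-4],"rotation":[0,0,0],"grip":0},
    {"dp":[24,-15,-4],"rotation":[0,0,0],"grip":0},
    {"dp":[15,0,0],"rotation":[0,0,0],"grip":0},
  ],
)

```text
clock: 4.43
tcp_pos: [519.3, 129.0, 205.9]
orientation: [3.141, 0.001, 0.336]
wrist_force: [0.1, 0.5, 0.6]
width: 0.505
```

```bash
python3 - <<'E'
from fit import *
q=np.load('qD.npy')
p=cap('wrist','w1'); pickle.dump(p,open('w1.pkl','wb'))
s=ctrl.read_state(); print(s['clock'],s['tcp_pos'],s['orientation'],s['width'])
for t in('clip_tab','clip','pin_hole','seat','gate_edge','deburrer','pack'):
    print(t,[(np.round(r['xy'],1).tolist(),round(r['confidence'],2)) for r in ctrl.tip_of(p,t)])
for t in('tray','charger'):
  for n in('scene','side'):
    pass
im=cv2.imread('pics/w1.png')
for b,c in((box(-57,-51,-66,62,22,118),(0,255,0)),(box(-48,60,-62,62,0,85),(255,0,0)),(box(-68,-58,88,108,67,93),(0,255,255))): draw(im,p,q,b,c)
cv2.imwrite('pics/w1f.png',im)
# tray / charger crops
for n,o in(('scene',(350,200)),('side',(130,180)),('scene',(185,145)),('side',(265,310))):
    i=cv2.imread(f'pics/{n}1.png')[o[1]:o[1]+75,o[0]:o[0]+100]; cv2.imwrite(f'pics/crop_{n}{o[0]}.png',cv2.resize(i,(800,600),interpolation=cv2.INTER_CUBIC))
E
```

```text
4.4833 [521.2444309  130.20016605 206.16246464] [ 3.14081265e+00 -1.67376481e-03  3.35881298e-01] 0.4985074705361112
clip_tab [([283.8, 236.1], 0.8)]
clip [([283.4, 288.2], 0.84)]
pin_hole [([285.0, 289.6], 0.76)]
seat []
gate_edge []
deburrer []
pack [([195.8, 140.3], 0.76), ([350.8, 342.8], 0.69), ([124.2, 248.3], 0.58)]
```

View pics/w1f.png

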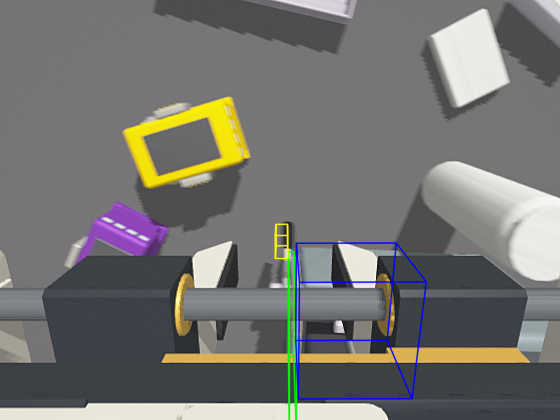

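View pics/crop_scene350.png

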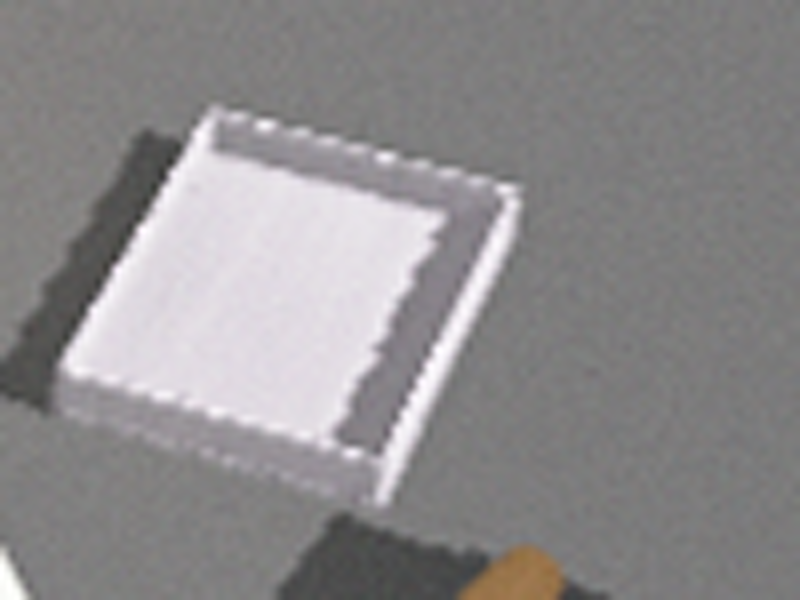

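View pics/crop_side130.png

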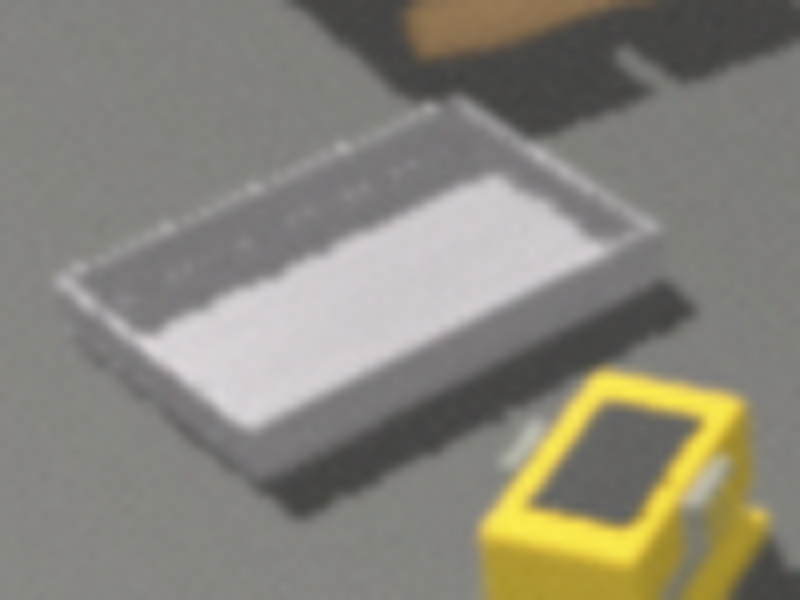

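View pics/crop_scene185.png

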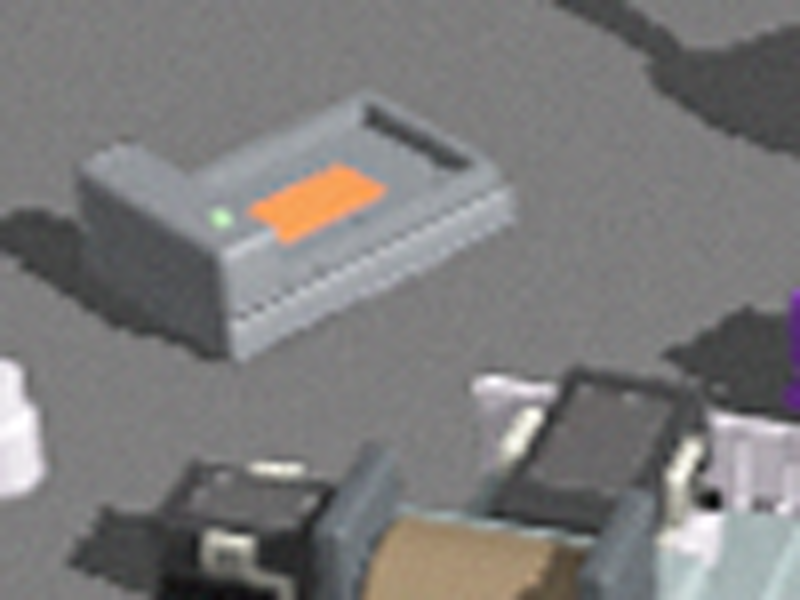

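View pics/crop_side265.png

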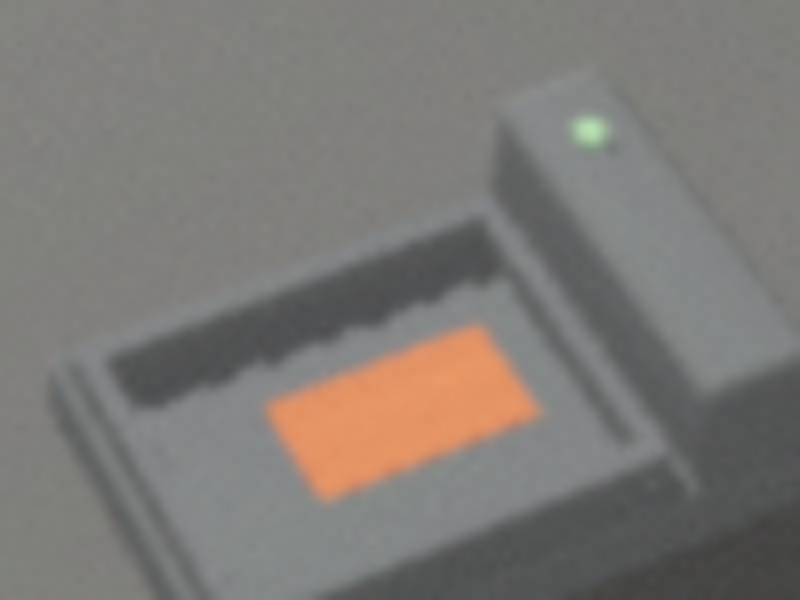

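```bash
python3 - <<'E'
from fit import *
S=pickle.load(open('scene1.pkl','rb'));D=pickle.load(open('side1.pkl','rb'));W=pickle.load(open('w1.pkl','rb'))
def c(o,xy): return np.array(o)+np.array(xy)/8.-0.44
so,do=(350,200),(130,180)
cs=[c(so,a) for a in((213,105),(520,187),(385,462),(62,375))]; cd=[c(do,a) for a in((62,280),(455,97),(660,228),(255,435))]
print('tray S',[atz(S,a,22)[:2].round() for a in cs]);print('tray D',[atz(D,a,22)[:2].round() for a in cd])
so,do=(185,145),(265,310)
cs=[c(so,a) for a in((345,165),(388,190),(285,243),(248,212))]; cd=[c(do,a) for a in((487,325),(543,412),(325,502),(265,405))]
print('orange S',[atz(S,a,20)[:2].round() for a in cs],np.mean([atz(S,a,20)[:2] for a in cs],0));print('orange D',[atz(D,a,20)[:2].round() for a in cd],np.mean([atz(D,a,20)[:2] for a in cd],0))
print('led',tri([(S,c(so,(222,217))),(D,c(do,(590,131)))]))
print('hous top S',[atz(S,c(so,a),56)[:2].round() for a in((78,170),(122,145),(228,252))],'D',[atz(D,c(do,a),56)[:2].round() for a in((498,115),(595,72),(800,350),(705,395))])
print('rim inner D',[atz(D,c(do,a),30)[:2].round() for a in((105,355),(487,217))],'outer S z30',[atz(S,c(so,a),30)[:2].round() for a in((370,92),(515,185))])
i=cv2.imread('pics/w1.png')[205:305,230:380];cv2.imwrite('pics/w1z.png',cv2.resize(i,(800,533),interpolation=cv2.INTER_CUBIC))
E
```

```text
tray S [array([354., 258.]), array([339., 376.]), array([508., 398.]), array([526., 283.])]
tray D [array([340., 377.]), array([506., 401.]), array([522., 281.]), array([354., 257.])]
orange S [array([ 379., -301.]), array([ 385., -272.]), array([ 442., -283.]), array([ 431., -313.])] [ 409.08023682 -292.29601054]
orange D [array([ 444., -285.]), array([ 438., -313.]), array([ 378., -301.]), array([ 385., -270.])] [ 411.22144846 -292.16332416]
led [ 483.63653382 -277.41701426   57.71775341]
hous top S [array([ 486., -356.]), array([ 461., -353.]), array([ 502., -261.])] D [array([ 469., -258.]), array([ 499., -262.]), array([ 477., -355.]), array([ 450., -351.])]
rim inner D [array([ 358., -241.]), array([ 461., -265.])] outer S z30 [array([ 337., -319.]), array([ 364., -218.])]
```

```bash
ls pics
```

```text
crop_scene185.png
crop_scene350.png
crop_side130.png
crop_side265.png
scene0.png
scene0z.png
scene1.png
scene_fit0.png
side0.png
side0z.png
side1.png
side_fit0.png
w1.png
w1f.png
w1z.png
wrist0.png
```

View pics/w1z.png

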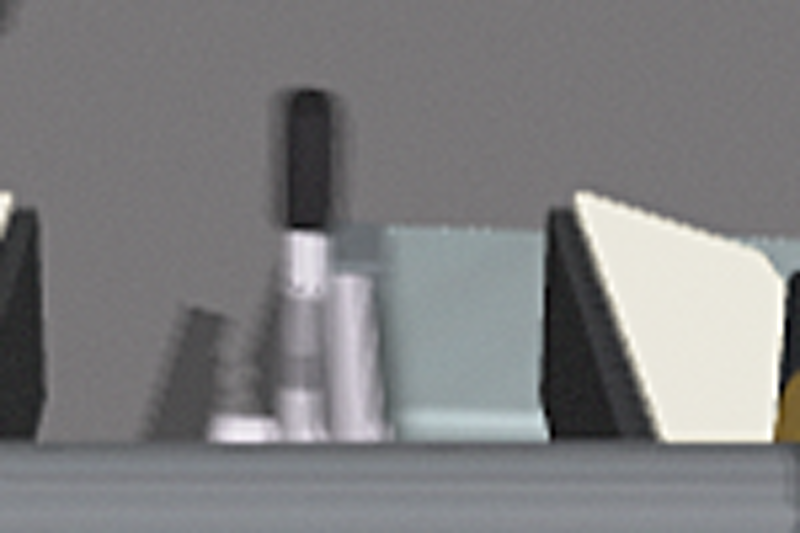

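```bash
python3 - <<'E'
from fit import *
S=pickle.load(open('scene1.pkl','rb'));D=pickle.load(open('side1.pkl','rb'));W=pickle.load(open('w1.pkl','rb'))
q=np.load('qD.npy')
ob=[(S,(300,212.5)),(D,(251.5,223.75)),(W,(287.9,234.6))]
for o in (ob,ob[:2],ob[1:],[ob[0],ob[2]]):
    X=tri(o); print(X.round(1),[ (proj(p,X)[0]-xy).round(1).tolist() for p,xy in ob])
print(T(q,[(-63,98,80)]))
o,d=ray(W,(280,210));print(o,d); print(atz(W,(287.9,234.6),76))
for n,o,tn in((S,(230,170),'scene'),(D,(225,180),'side')):
    i=cv2.imread(f'pics/{tn}1.png')[o[1]:o[1]+75,o[0]:o[0]+100];cv2.imwrite(f'pics/m_{tn}.png',cv2.resize(i,(800,600),interpolation=cv2.INTER_CUBIC))
E
```

```text
[533.1  96.7  70.7] [[0.2, -0.0], [0.6, -0.1], [-1.1, -0.8]]
[532.1  96.6  70.5] [[0.3, -0.1], [0.4, 0.1], [-2.2, -1.0]]
[532.9  97.1  70.8] [[0.3, -0.0], [0.5, -0.2], [-1.2, -1.1]]
[534.1  96.6  71.3] [[-0.0, -0.0], [1.0, -0.4], [0.0, -0.0]]
[[529.36622846  93.03231925  80.        ]]
[494.23567282 201.76706872 355.54866031] [ 0.0879214  -0.28991859 -0.95300422]
[533.44976321  98.32419264  76.        ]
```

```bash
ls pics|wc -l
```

```text
18
```

View pics/m_scene.png

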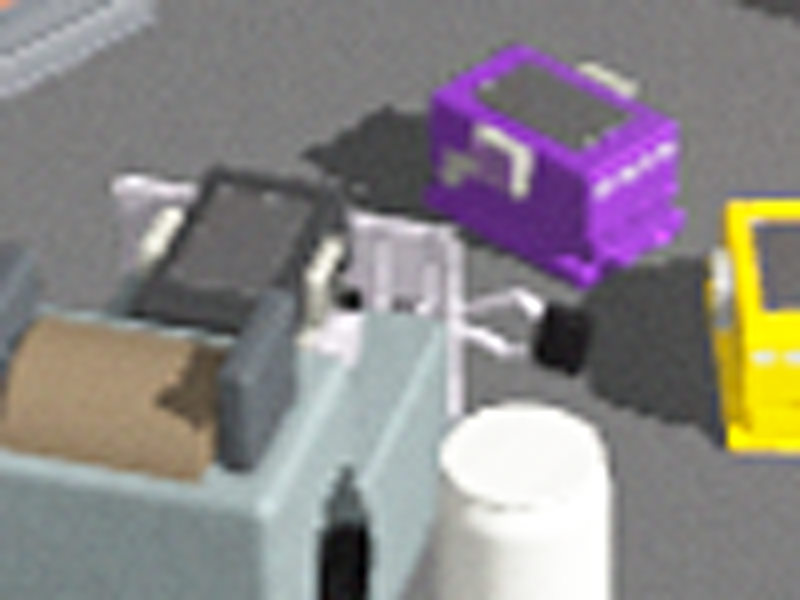

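View pics/m_side.png

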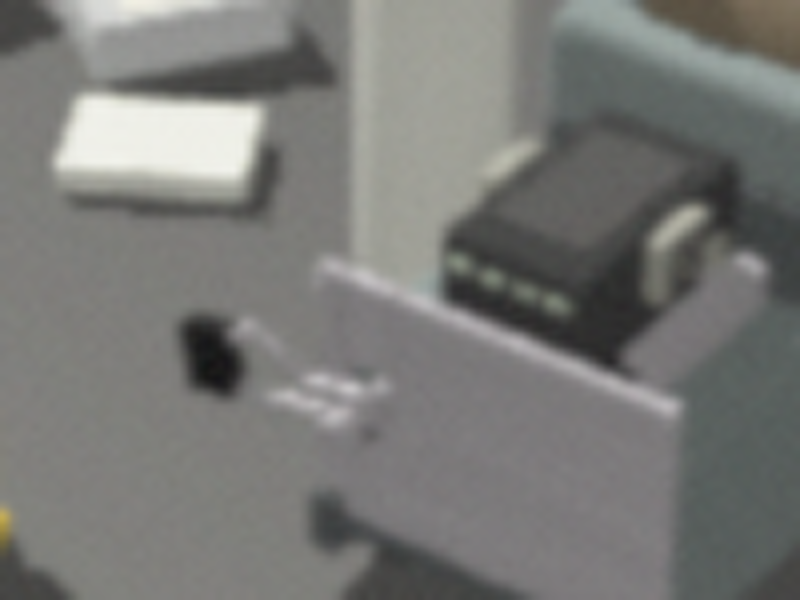

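```bash
python3 - <<'E'
from fit import *
S=pickle.load(open('scene1.pkl','rb'));D=pickle.load(open('side1.pkl','rb'));W=pickle.load(open('w1.pkl','rb'))
L=[(S,(-54,-66,118),(115,180)),(S,(-54,62,118),(462,228)),(S,(-45,-27,141),(215,168)),(S,(-45,27,141),(348,190)),
(D,(-54,62,118),(325,262)),(D,(-54,-66,118),(680,405)),(D,(-45,27,141),(445,235)),(D,(-45,-27,141),(585,290)),(D,(45,-27,141),(735,160)),(D,(45,27,141),(605,112))]
obs=[(p,X,np.array(xy)/8-.44+((230,170) if p is S else (225,180))) for p,X,xy in L]
q,r=fit(obs,[621,22,.34]);print(q,r.round(1).tolist());np.save('qD.npy',q)
# free per-cam
for P in(S,D):
    print(fit([o for o in obs if o[0] is P],q)[0])
print('tab',T(q,[(-63,98,72)]),'gateedge',T(q,[(-54,-52,118)]))
for p,n,o in((S,'scene',(190,150)),(D,'side',(190,140))):
    im=cv2.imread(f'pics/{n}1.png')[o[1]:o[1]+150,o[0]:o[0]+200]; im=cv2.resize(im,(800,600),interpolation=cv2.INTER_CUBIC)
    for b,c in((box(-57,-51,-66,62,22,118),(0,255,0)),(box(-45,45,-27,27,93,141),(0,0,255)),(box(-68,-58,88,108,58,84),(0,255,255)),(box(62,150,-62,62,0,150),(255,0,255))):
        draw(im,p,q,b,c,4,o)
    cv2.imwrite(f'pics/{n}_fit1.png',im)
E
```

```text
[6.19242714e+02 1.82088017e+01 3.09048211e-01] [[0.9, -0.4], [-0.5, 0.0], [-0.3, -1.8], [1.0, -1.8], [0.2, 0.4], [0.3, 0.8], [-0.8, -1.0], [0.5, -0.3], [1.7, -1.1], [-0.4, -2.0]]
[6.23366513e+02 2.16216563e+01 3.31449847e-01]
[6.17628635e+02 1.68886654e+01 3.02993390e-01]
tab [[529.42053076  92.40432288  72.        ]] gateedge [[583.61695378 -47.75183193 118.        ]]
```

```bash
ls pics|wc -l
```

```text
20
```

View pics/scene_fit1.png

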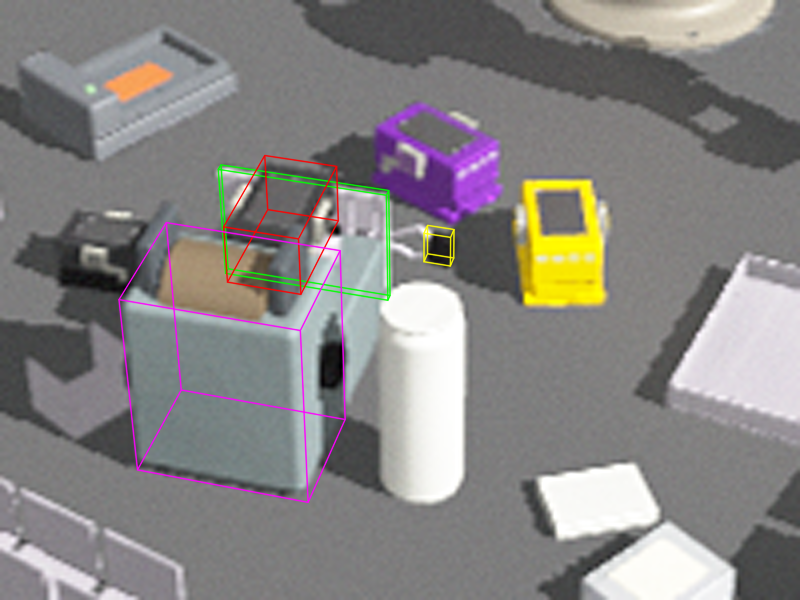

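View pics/side_fit1.png

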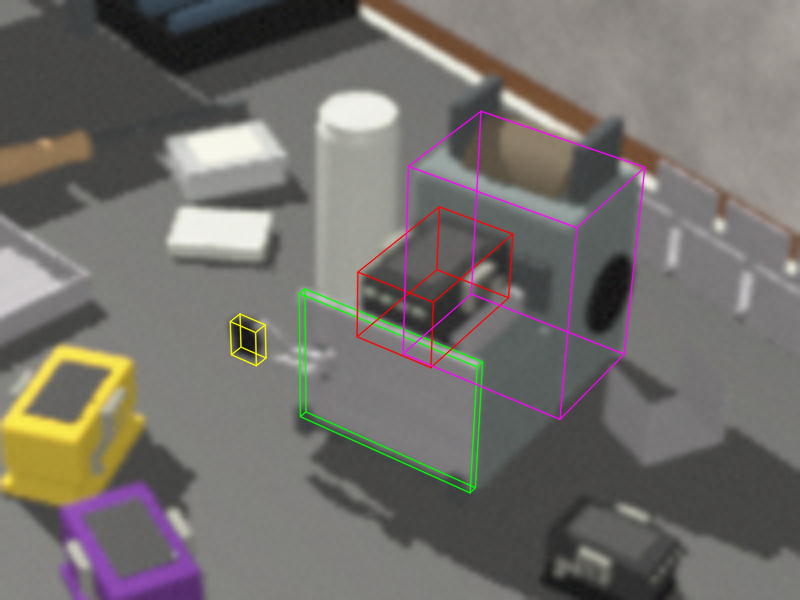

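>>> jog_arm(
  targets=[
    {"dp":[6,-17,0],"rotation":[0,0,-1],"grip":0},
    {"dp":[5.5,-16.5,-10],"rotation":[0,0,0],"grip":0},
    {"dp":[0,0,-30],"rotation":[0,0,0],"grip":0},
    {"dp":[0,0,-30],"rotation":[0,0,0],"grip":0},
    {"dp":[0,0,-30],"rotation":[0,0,0],"grip":0},
    {"dp":[0,0,-25],"rotation":[0,0,0],"grip":0},
    {"dp":[0,0,-15],"rotation":[0,0,0],"grip":0},
    {"dp":[0,0,0],"rotation":[0,0,0],"grip":0},
  ],
)

```text
clock: 5.5
tcp_pos: [526.3, 99.2, 63.9]
orientation: [-3.14, 0.006, 0.323]
wrist_force: [-0.5, -0.6, -0.2]
width: 0.501
```

```bash
cat > look.py <<'E'
import sys
from fit import *
def look(name,tag,x,y,w=140,h=105):
    p=cap(name,tag); pickle.dump(p,open(tag+'.pkl','wb'))
    x=int(min(max(x-w/2,0),560-w));y=int(min(max(y-h/2,0),420-h))
    i=cv2.imread(f'pics/{tag}.png')[y:y+h,x:x+w]; cv2.imwrite(f'pics/{tag}.png',cv2.resize(i,(800,600),interpolation=cv2.INTER_CUBIC))
    print(tag,'off',x,y,'scale',800/w)
    return p
if __name__=='__main__':
    for a in sys.argv[1:]:
        n,t,x,y,w=a.split(','); look(n,t,float(x),float(y),int(w),int(int(w)*.75))
    s=ctrl.read_state(); print(s['clock'],np.round(s['tcp_pos'],1),np.round(s['orientation'],3),np.round(s['wrist_force'],1),s['width'])
E
python3 look.py side,a1,260,220,120 scene,a2,300,205,120 wrist,a3,280,210,560
```

```text
a1 off 200 175 scale 6.666666666666667
a2 off 240 160 scale 6.666666666666667
a3 off 0 0 scale 1.4285714285714286
5.65 [529.5  99.2  67.9] [ 3.141e+00 -2.000e-03  3.230e-01] [ 0.9  0.2 -0.2] 0.49814469978273357
```

View pics/a1.png

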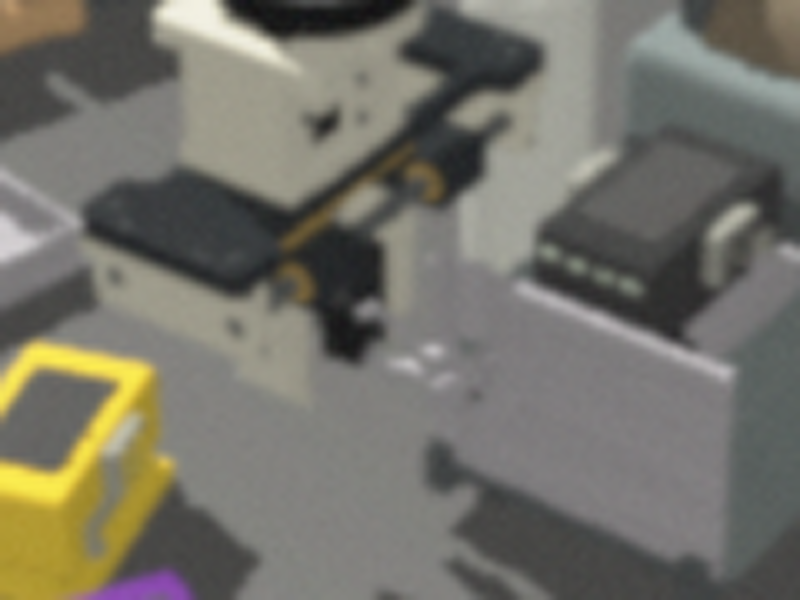

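View pics/a2.png

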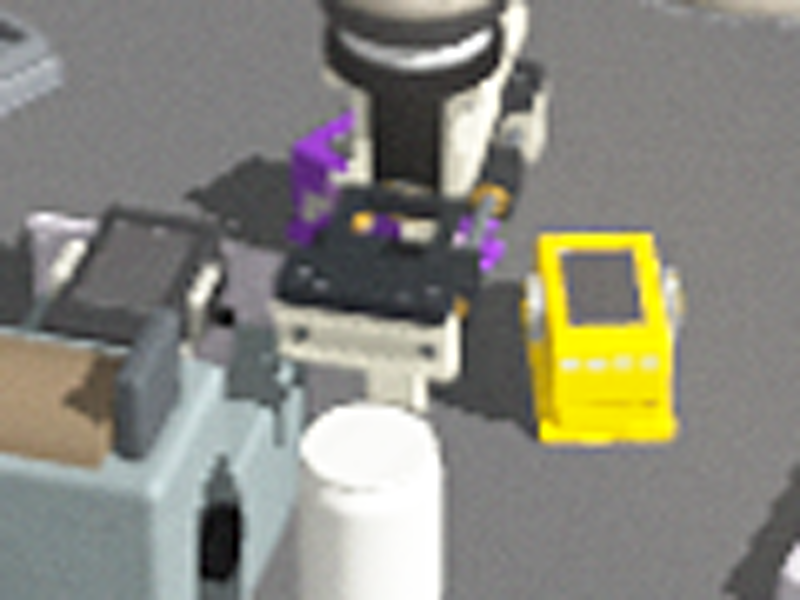

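View pics/a3.png

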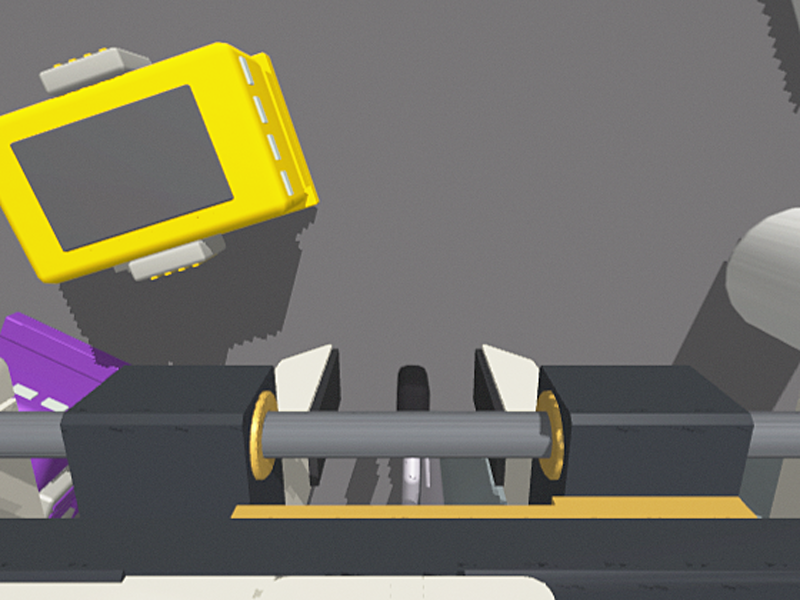

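>>> jog_arm(
  targets=[
    {"dp":[2,-1,0],"rotation":[0,0,0],"grip":1},
    {"dp":[0,0,0],"rotation":[0,0,0],"grip":1},
    {"dp":[0,0,0],"rotation":[0,0,0],"grip":1},
    {"dp":[0,0,0],"rotation":[0,0,0],"grip":1},
    {"dp":[0,0,0],"rotation":[0,0,0],"grip":1},
    {"dp":[0,0,0],"rotation":[0,0,0],"grip":1},
    {"dp":[0,0,0],"rotation":[0,0,0],"grip":1},
    {"dp":[0,0,0],"rotation":[0,0,0],"grip":1},
  ],
)

```text
clock: 6.32
tcp_pos: [530.9, 97.8, 66.8]
orientation: [-3.142, 0.0, 0.322]
wrist_force: [-0.8, 0.4, 1.5]
width: 0.107
```

```bash
python3 look.py side,b1,260,220,120 wrist,b3,280,260,280
```

```text
b1 off 200 175 scale 6.666666666666667
b3 off 140 155 scale 2.857142857142857
6.4167 [530.8  97.8  66.8] [-3.142  0.     0.322] [-1.7  0.3  0.9] 0.10562076619001215
```

View pics/b3.png

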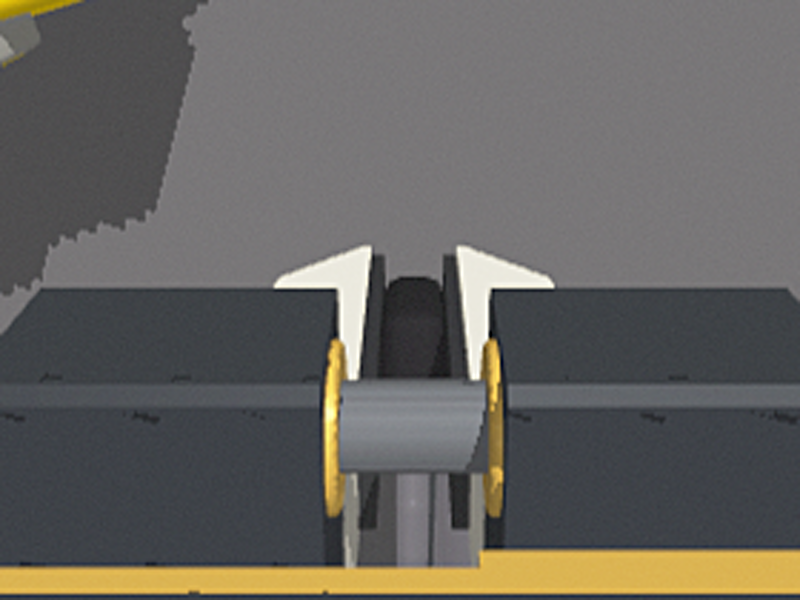

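>>> jog_arm(
  targets=[
    {"dp":[-1.9,5.7,0.5],"rotation":[0,0,0],"grip":1},
    {"dp":[-1.9,5.7,0.5],"rotation":[0,0,0],"grip":1},
    {"dp":[-1.9,5.7,0],"rotation":[0,0,0],"grip":1},
    {"dp":[-1.9,5.7,0],"rotation":[0,0,0],"grip":1},
    {"dp":[-1.9,5.7,0],"rotation":[0,0,0],"grip":1},
    {"dp":[-1.9,5.7,0],"rotation":[0,0,0],"grip":1},
    {"dp":[-1.9,5.7,0],"rotation":[0,0,0],"grip":1},
    {"dp":[-1.9,5.7,0],"rotation":[0,0,0],"grip":1},
  ],
)

```text
clock: 7.08
tcp_pos: [515.8, 144.4, 68.2]
orientation: [3.142, -0.001, 0.322]
wrist_force: [-0.2, 0.1, 0.2]
width: 0.107
```

```bash
python3 look.py side,c1,260,220,120 wrist,c3,280,210,560
```

```text
c1 off 200 175 scale 6.666666666666667
c3 off 0 0 scale 1.4285714285714286
7.1833 [515.5 144.6  68.1] [-3.141e+00 -1.000e-03  3.230e-01] [-0.6  0.1 -1.3] 0.10583961887166049
```

View pics/c1.png

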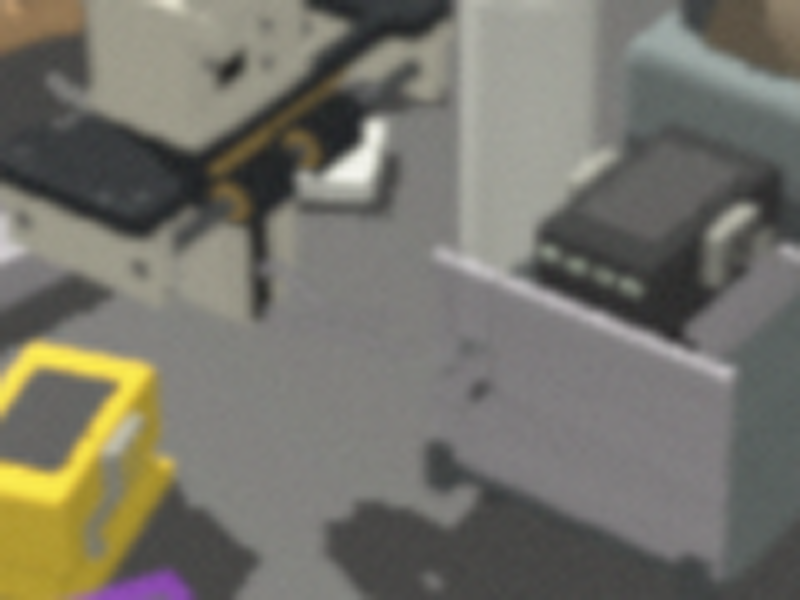

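>>> jog_arm(
  targets=[
    {"dp":[0,4,38],"rotation":[0,0,0],"grip":1},
    {"dp":[0,4,38],"rotation":[0,0,0],"grip":1},
    {"dp":[-19,29,0],"rotation":[0,0,6.6],"grip":1},
    {"dp":[-20,29,0],"rotation":[0,0,6.6],"grip":1},
    {"dp":[-20,29,0],"rotation":[0,0,6.6],"grip":1},
    {"dp":[-20,29,0],"rotation":[0,0,6.6],"grip":1},
    {"dp":[-20,29,0],"rotation":[0,0,6.6],"grip":1},
    {"dp":[-19,27,0],"rotation":[0,0,6.6],"grip":1},
  ],
)

```text
clock: 7.85
tcp_pos: [396.7, 324.8, 144.1]
orientation: [3.141, -0.001, 1.019]
wrist_force: [1.1, 0.0, -0.3]
width: 0.104
```

>>> jog_arm(
  targets=[
    {"dp":[0,0,-8],"rotation":[0,0,6.6],"grip":1},
    {"dp":[0,0,-8],"rotation":[0,0,6.6],"grip":1},
    {"dp":[0,0,-8],"rotation":[0,0,6.6],"grip":1},
    {"dp":[0,0,-8],"rotation":[0,0,6.6],"grip":1},
    {"dp":[0,0,-8],"rotation":[0,0,6.6],"grip":1},
    {"dp":[0,0,-8],"rotation":[0,0,6.6],"grip":1},
    {"dp":[0,0,0],"rotation":[0,0,0],"grip":1},
    {"dp":[0,0,0],"rotation":[0,0,0],"grip":1},
  ],
)

```text
clock: 8.52
tcp_pos: [397.7, 323.3, 95.7]
orientation: [-3.141, 0.0, 1.701]
wrist_force: [0.4, 0.4, -0.3]
width: 0.103
```

```bash
python3 look.py side,d1,175,205,140 scene,d2,385,225,140 wrist,d3,280,210,560
```

```text
d1 off 105 152 scale 5.714285714285714
d2 off 315 172 scale 5.714285714285714
d3 off 0 0 scale 1.4285714285714286
8.6667 [398.1 323.6  96.4] [ 3.141e+00 -1.000e-03  1.702e+00] [-1.6  0.5 -0.3] 0.10931567302133131
```

View pics/d1.png

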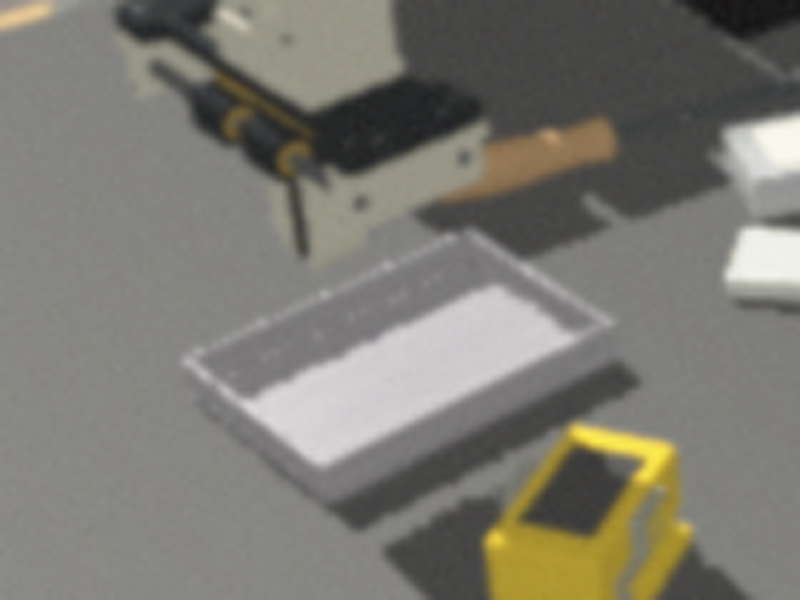

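View pics/d2.png

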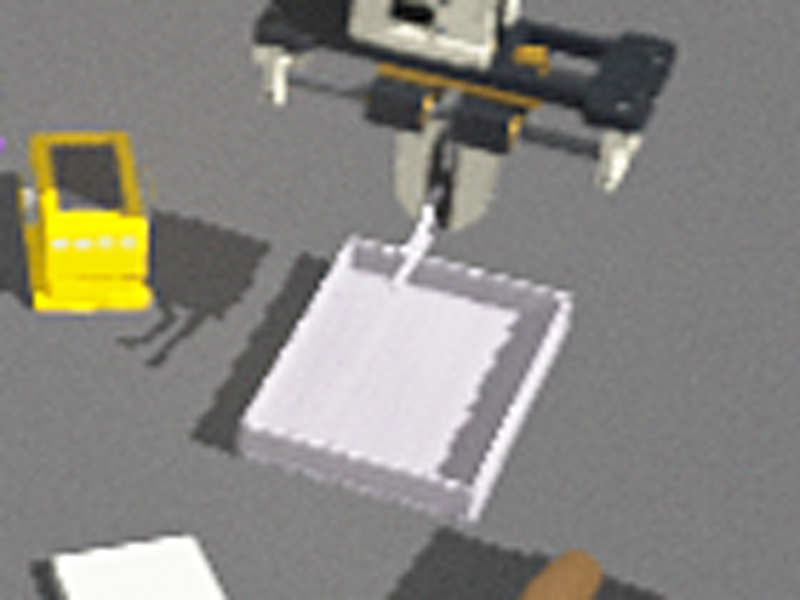

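View pics/d3.png

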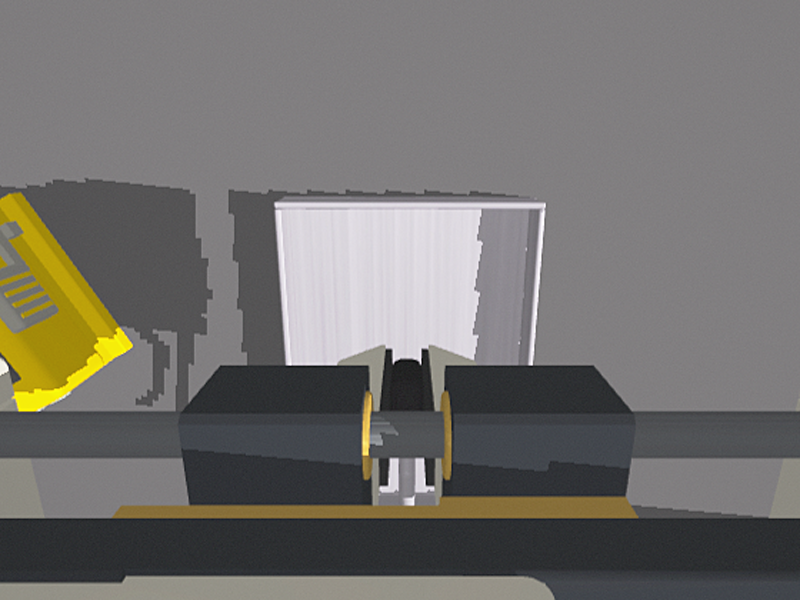

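>>> jog_arm(
  targets=[
    {"dp":[0,0,-18],"rotation":[0,0,0],"grip":1},
    {"dp":[0,0,-18],"rotation":[0,0,0],"grip":1},
    {"dp":[0,0,-15],"rotation":[0,0,0],"grip":1},
    {"dp":[0,0,-10],"rotation":[0,0,0],"grip":1},
    {"dp":[0,0,-6],"rotation":[0,0,0],"grip":1},
    {"dp":[0,0,-4],"rotation":[0,0,0],"grip":1},
    {"dp":[0,0,-2],"rotation":[0,0,0],"grip":1},
    {"dp":[0,0,0],"rotation":[0,0,0],"grip":1},
  ],
)

```text
clock: 9.33
tcp_pos: [398.0, 323.5, 22.9]
orientation: [3.141, -0.0, 1.704]
wrist_force: [-0.4, 0.9, -0.4]
width: 0.11
```

```bash
python3 look.py side,e1,175,205,100 scene,e2,385,230,100
```

```text
e1 off 125 167 scale 8.0
e2 off 335 192 scale 8.0
9.4333 [398.1 323.7  23.3] [ 3.141e+00 -1.000e-03  1.704e+00] [-0.3 -0.   0.1] 0.10780569347035368
```

View pics/e2.png

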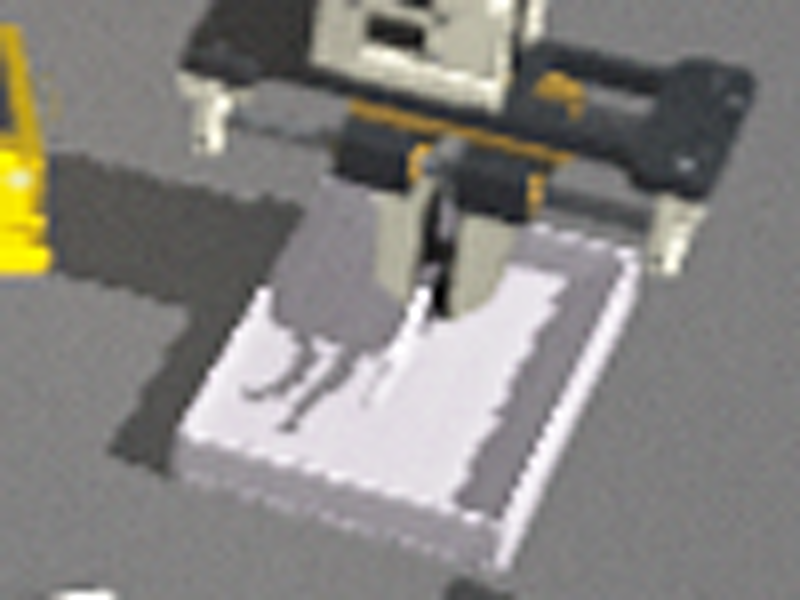

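>>> jog_arm(
  targets=[
    {"dp":[0,0,-3],"rotation":[0,0,0],"grip":1},
    {"dp":[0,0,-1],"rotation":[0,0,0],"grip":1},
    {"dp":[0,0,0],"rotation":[0,0,0],"grip":0.2},
    {"dp":[0,0,0],"rotation":[0,0,0],"grip":0.2},
    {"dp":[0,0,0],"rotation":[0,0,0],"grip":0.2},
    {"dp":[0,0,0],"rotation":[0,0,0],"grip":0.2},
    {"dp":[0,0,20],"rotation":[0,0,0],"grip":0.2},
    {"dp":[0,0,35],"rotation":[0,0,0],"grip":0.2},
  ],
)

```text
clock: 10.1
tcp_pos: [395.7, 322.1, 71.4]
orientation: [-3.135, 0.003, 1.704]
wrist_force: [0.1, 0.5, -0.4]
width: 0.392
```

>>> jog_arm(
  targets=[
    {"dp":[0,0,38],"rotation":[0,0,0],"grip":0.2},
    {"dp":[0,0,38],"rotation":[0,0,0],"grip":1},
    {"dp":[0,0,38],"rotation":[0,0,0],"grip":1},
    {"dp":[12,-35,0],"rotation":[0,0,0],"grip":1},
    {"dp":[12,-35,0],"rotation":[0,0,0],"grip":1},
    {"dp":[12,-35,0],"rotation":[0,0,0],"grip":1},
    {"dp":[12,-35,0],"rotation":[0,0,0],"grip":1},
    {"dp":[12,-35,0],"rotation":[0,0,0],"grip":1},
  ],
)

```text
clock: 10.77
tcp_pos: [457.9, 146.9, 188.0]
orientation: [3.141, -0.0, 1.705]
wrist_force: [-0.3, 0.2, -0.1]
width: 0.008
```

```bash
python3 look.py side,f1,175,205,100 scene,f2,385,230,100 wrist,f3,280,210,560
```

```text
f1 off 125 167 scale 8.0
f2 off 335 192 scale 8.0
f3 off 0 0 scale 1.4285714285714286
10.9167 [458.4 146.3 187.8] [ 3.141 -0.     1.7  ] [-0.   0.7  0.5] 0.0017425254199711481
```

View pics/f1.png

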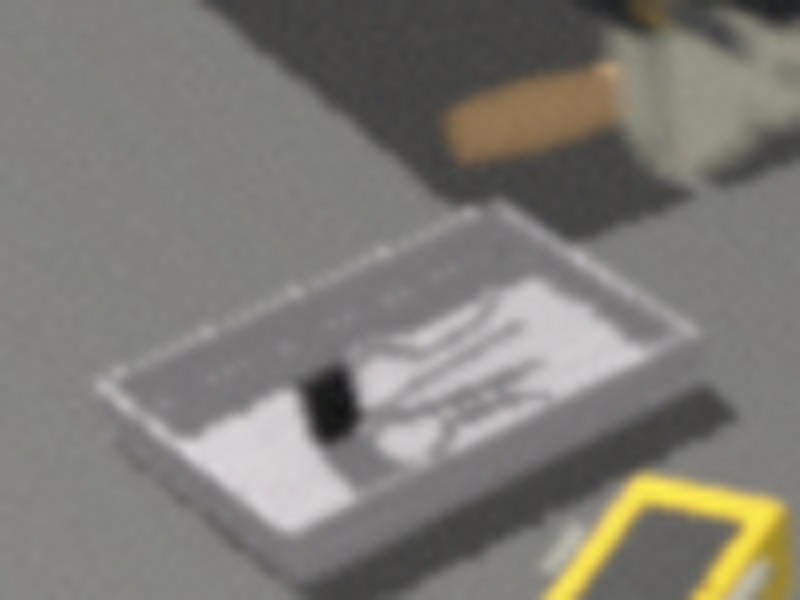

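View pics/f3.png

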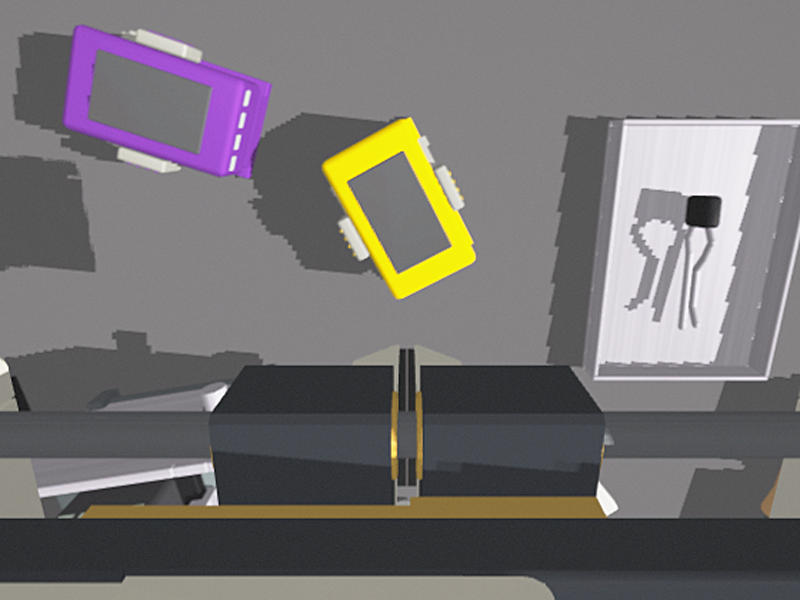

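>>> jog_arm(
  targets=[
    {"dp":[3,-10,8],"rotation":[0,0,-7.1],"grip":1},
    {"dp":[3,-10,8],"rotation":[0,0,-7.1],"grip":1},
    {"dp":[3,-10,8],"rotation":[0,0,-7.1],"grip":1},
    {"dp":[3,-10,8],"rotation":[0,0,-7.1],"grip":1},
    {"dp":[3,-10,8],"rotation":[0,0,-7.1],"grip":1},
    {"dp":[3,-10,8],"rotation":[0,0,-7.1],"grip":1},
    {"dp":[3,-10,4],"rotation":[0,0,-7.1],"grip":1},
    {"dp":[3,-10,0],"rotation":[0,0,-7.1],"grip":1},
  ],
)

```text
clock: 11.58
tcp_pos: [482.0, 69.4, 240.8]
orientation: [3.141, -0.002, 0.709]
wrist_force: [0.2, -0.7, -0.4]
width: 0.004
```

>>> jog_arm(
  targets=[
    {"dp":[3,-10,0],"rotation":[0,0,-7.1],"grip":1},
    {"dp":[3,-10,0],"rotation":[0,0,-7.1],"grip":1},
    {"dp":[3,-10,0],"rotation":[0,0,-7.1],"grip":1},
    {"dp":[3,-10,0],"rotation":[0,0,-7.1],"grip":1},
    {"dp":[3,-10,0],"rotation":[0,0,-7.1],"grip":1},
    {"dp":[3,-10,0],"rotation":[0,0,-7.1],"grip":1},
    {"dp":[0,-10,0],"rotation":[0,0,-7.1],"grip":1},
    {"dp":[0,-10,0],"rotation":[0,0,-7.1],"grip":1},
  ],
)

```text
clock: 12.25
tcp_pos: [499.7, -10.6, 239.6]
orientation: [-3.141, 0.0, -0.283]
wrist_force: [0.0, -0.4, 0.1]
width: 0.004
```

>>> jog_arm(
  targets=[
    {"dp":[0,0,0],"rotation":[0,0,-7.1],"grip":1},
    {"dp":[0,0,0],"rotation":[0,0,-7.1],"grip":1},
    {"dp":[0,0,0],"rotation":[0,0,-7.1],"grip":1},
    {"dp":[0,0,0],"rotation":[0,0,-7.1],"grip":1},
    {"dp":[0,0,0],"rotation":[0,0,-7.1],"grip":1},
    {"dp":[0,0,0],"rotation":[0,0,-7.1],"grip":1},
    {"dp":[0,0,0],"rotation":[0,0,-7.1],"grip":1},
    {"dp":[0,0,0],"rotation":[0,0,-6],"grip":1},
  ],
)

```text
clock: 12.92
tcp_pos: [499.6, -10.0, 239.7]
orientation: [3.141, 0.0, -1.255]
wrist_force: [-0.6, 0.2, 0.5]
width: 0.005
```

```bash
python3 look.py wrist,g3,280,210,560; python3 - <<'E'
from fit import *
q=np.load('qD.npy');p=pickle.load(open('g3.pkl','rb'))
im=cv2.resize(p['img'][:,:,::-1],(800,600))
for b,c in((box(-57,-51,-66,62,22,118),(0,255,0)),(box(-45,45,-27,27,93,141),(0,0,255)),(box(-20,47,-36,36,85,101),(0,255,255)),(box(62,150,-62,62,0,150),(255,0,255))):
    draw(im,p,q,b,c,800/560)
cv2.imwrite('pics/g3f.png',im)
for t in('pin_hole','seat','gate_edge','charger','pack','deburrer'):
    print(t,[(np.round(r['xy'],1).tolist(),round(r['confidence'],2)) for r in ctrl.tip_of(p,t)])
E
```

```text
g3 off 0 0 scale 1.4285714285714286
12.9667 [499.6 -10.1 239.7] [ 3.141  0.    -1.26 ] [ 0.5 -0.7 -0.1] 0.006237187710736783
pin_hole [([247.2, 113.2], 0.69)]
seat []
gate_edge [([365.2, 107.5], 0.77)]
charger [([471.2, 306.5], 0.65)]
pack [([245.5, 259.8], 0.9), ([143.0, 195.9], 0.86), ([446.7, 108.6], 0.68)]
deburrer []
```

View pics/g3.png

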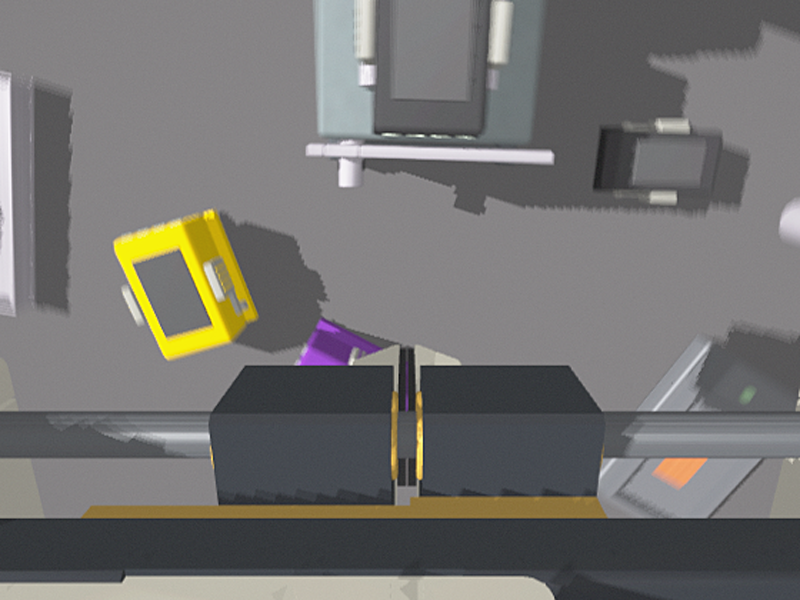

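View pics/g3f.png

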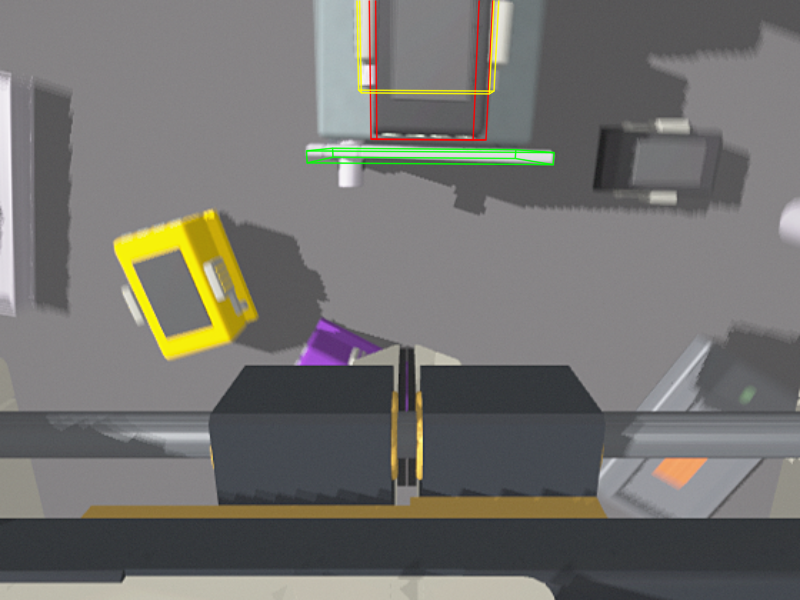

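```bash
python3 - <<'E'
from fit import *
p=pickle.load(open('g3.pkl','rb'));q=np.load('qD.npy')
im=p['img'][0:150,205:405,::-1]; im=cv2.resize(im,(800,600),interpolation=cv2.INTER_CUBIC);cv2.imwrite('pics/g3z.png',im)
print((proj(p,T(q,[(-57,62,118),(-51,62,118),(-57,-66,118),(-51,-66,118),(-45,27,141),(-45,-27,141),(-45,-30,93),(-48,62,85),(-48,-62,85)]))-(205,0))*4)
E
```

```text
[[ 38.58727739 454.65147837]
 [ 37.00372533 421.15081655]
 [727.39202969 459.66425663]
 [730.2839536  426.21617581]
 [217.73859546 388.18260646]
 [539.41610927 390.5424082 ]
 [518.59999082 391.09032587]
 [ 66.75621933 403.04743796]
 [667.68735203 407.44755009]]
```

View pics/g3z.png

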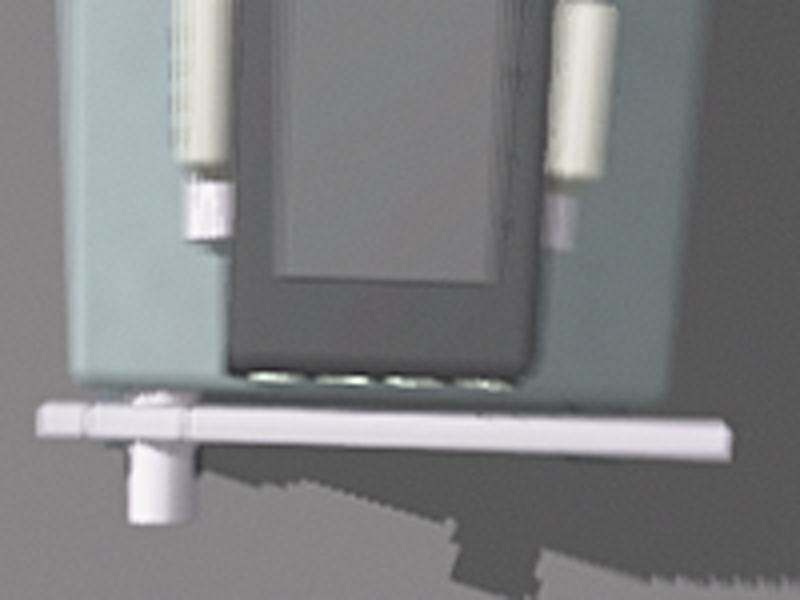

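```bash
python3 - <<'E'
from fit import *
p=pickle.load(open('g3.pkl','rb'));q=np.load('qD.npy')
L=[((-57,62,118),(38,437)),((-51,62,118),(38,403)),((-57,-66,118),(731,461)),((-51,-66,118),(728,425)),((-45,27,141),(226,374)),((-45,-27,141),(533,378)),((-48,62,85),(70,384)),((-48,-62,85),(667,400))]
obs=[(p,X,np.array(xy)/4-.37+(205,0)) for X,xy in L]
q2,r=fit(obs,q);print(q2,r.round(1).tolist())
q2[:]=q2; np.save('qD.npy',q2)
for X in((-37,-54,100),(-54,-52,118),(0,0,128),(-70,0,128)): print(X,T(q2,[X]).round(1))
E
```

```text
[6.21662466e+02 1.79014734e+01 2.87030037e-01] [[-0.0, -0.2], [-0.2, -0.2], [-0.8, -1.0], [0.9, -0.4], [-1.7, -0.5], [2.1, 1.0], [-0.6, 0.6], [0.6, 1.1]]
(-37, -54, 100) [[601.5 -44.4 100. ]]
(-54, -52, 118) [[584.6 -47.3 118. ]]
(0, 0, 128) [[621.7  17.9 128. ]]
(-70, 0, 128) [[554.5  -1.9 128. ]]
```

>>> jog_arm(
  targets=[
    {"dp":[25.5,-8.6,0],"rotation":[0,0,-1.4],"grip":1},
    {"dp":[25.5,-8.6,0],"rotation":[0,0,0],"grip":1},
    {"dp":[25.5,-8.6,0],"rotation":[0,0,0],"grip":1},
    {"dp":[25.5,-8.6,0],"rotation":[0,0,0],"grip":1},
    {"dp":[0,0,-35],"rotation":[0,0,0],"grip":1},
    {"dp":[0,0,-35],"rotation":[0,0,0],"grip":1},
    {"dp":[0,0,-20],"rotation":[0,0,0],"grip":1},
    {"dp":[0,0,0],"rotation":[0,0,0],"grip":1},
  ],
)

```text
clock: 13.93
tcp_pos: [598.9, -45.4, 144.5]
orientation: [3.133, 0.005, -1.274]
wrist_force: [-0.6, -0.4, -0.3]
width: 0.003
```

```bash
python3 look.py side,i1,310,215,100 scene,i2,255,190,100 wrist,i3,280,210,560
```

```text
i1 off 260 177 scale 8.0
i2 off 205 152 scale 8.0
i3 off 0 0 scale 1.4285714285714286
14.0833 [602.6 -46.1 151.2] [-3.140e+00 -1.000e-03 -1.274e+00] [ 0.1 -0.7  0.8] -0.00046349071189219677
```

View pics/i1.png

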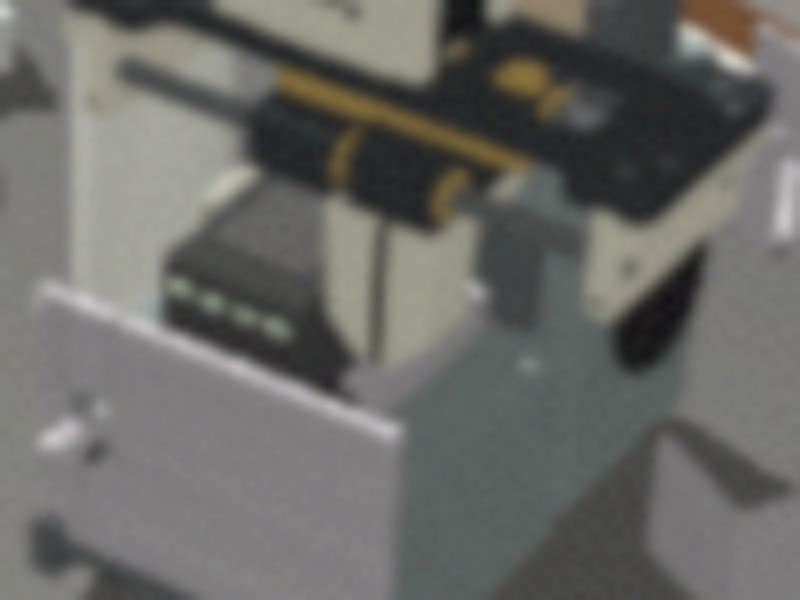

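View pics/i3.png

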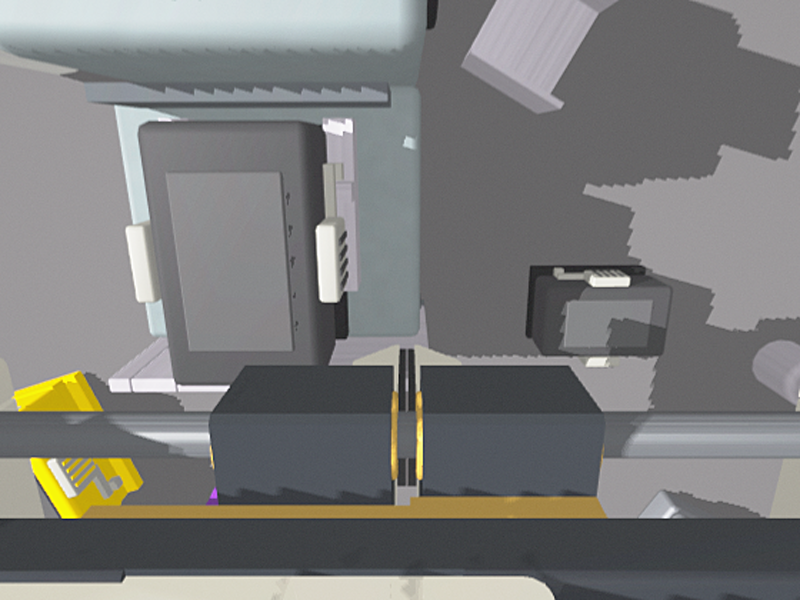

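```bash
python3 - <<'E'
from fit import *
q=np.load('qD.npy');p=pickle.load(open('i3.pkl','rb'))
im=cv2.resize(p['img'][:,:,::-1],(800,600))
for b,c in((box(-45,45,-27,27,137,141),(0,0,255)),(box(-20,47,25,36,101,101.1),(0,255,255)),(box(-20,47,-36,-25,101,101.1),(0,255,255)),(box(-48,60,-62,62,85,85.1),(255,0,0)),(box(-13,13,28,34,117,139),(0,255,0)),(box(-13,13,-34,-28,117,139),(0,255,0)),(box(17,24,29.5,36,101,111),(0,0,0)),(box(17,24,-36,-29.5,101,111),(0,0,0))):
    draw(im,p,q,b,c,800/560)
cv2.imwrite('pics/i3f.png',im)
s=ctrl.read_state()['tcp_pos'];c,n=np.cos(q[2]),np.sin(q[2]);d=np.array(s[:2])-q[:2];print('tcp D',c*d[0]+n*d[1],-n*d[0]+c*d[1])
E
```

```text
tcp D -36.38476761211262 -55.97191145588696
```

View pics/i3f.png

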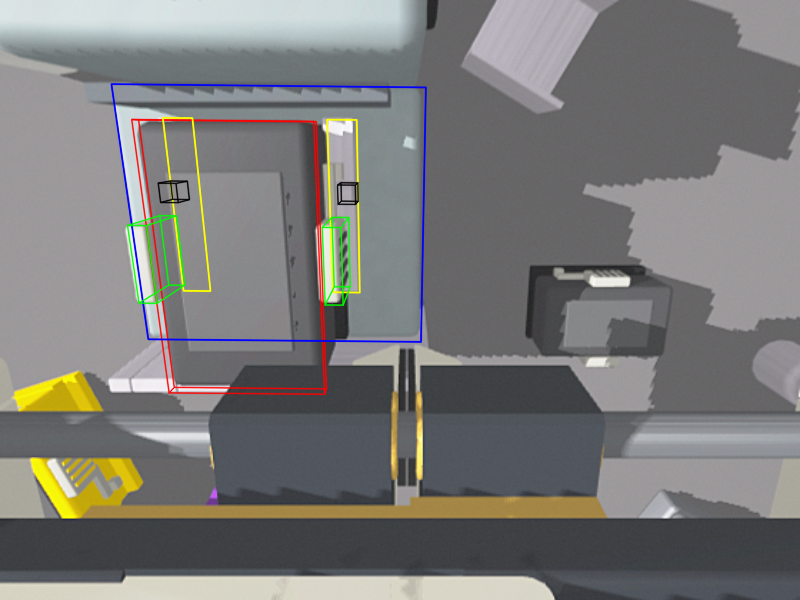

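>>> jog_arm(
  targets=[
    {"dp":[0,0,-15],"rotation":[0,0,0],"grip":1},
    {"dp":[0,0,-15],"rotation":[0,0,0],"grip":1},
    {"dp":[0,0,-11],"rotation":[0,0,0],"grip":1},
    {"dp":[0,0,0],"rotation":[0,0,0],"grip":1},
    {"dp":[-4,-1.2,0],"rotation":[0,0,0],"grip":1},
    {"dp":[-5,-1.5,0],"rotation":[0,0,0],"grip":1},
    {"dp":[-6,-1.8,0],"rotation":[0,0,0],"grip":1},
    {"dp":[-6,-1.8,0],"rotation":[0,0,0],"grip":1},
  ],
)

```text
clock: 14.75
tcp_pos: [580.5, -52.5, 109.7]
orientation: [-3.14, -0.001, -1.275]
wrist_force: [0.1, 0.1, -0.0]
width: 0.002
```

>>> jog_arm(
  targets=[
    {"dp":[-6,-1.8,0],"rotation":[0,0,0],"grip":1},
    {"dp":[-6,-1.8,0],"rotation":[0,0,0],"grip":1},
    {"dp":[-6,-1.8,0],"rotation":[0,0,0],"grip":1},
    {"dp":[-6,-1.8,0],"rotation":[0,0,0],"grip":1},
    {"dp":[-6,-1.8,0],"rotation":[0,0,0],"grip":1},
    {"dp":[0,0,0],"rotation":[0,0,0],"grip":1},
    {"dp":[0,0,0],"rotation":[0,0,0],"grip":1},
    {"dp":[0,0,0],"rotation":[0,0,0],"grip":1},
  ],
)

```text
clock: 15.42
tcp_pos: [551.0, -61.3, 108.8]
orientation: [-3.141, -0.0, -1.275]
wrist_force: [-0.3, -0.5, 1.3]
width: 0.003
```

```bash
python3 look.py side,j1,290,225,120 scene,j2,265,190,120
```

```text
j1 off 230 180 scale 6.666666666666667
j2 off 205 145 scale 6.666666666666667
15.5167 [551.1 -61.2 108.8] [-3.141 -0.    -1.275] [ 0.7 -0.4 -0.4] 0.002972649716856164
```

View pics/j1.png

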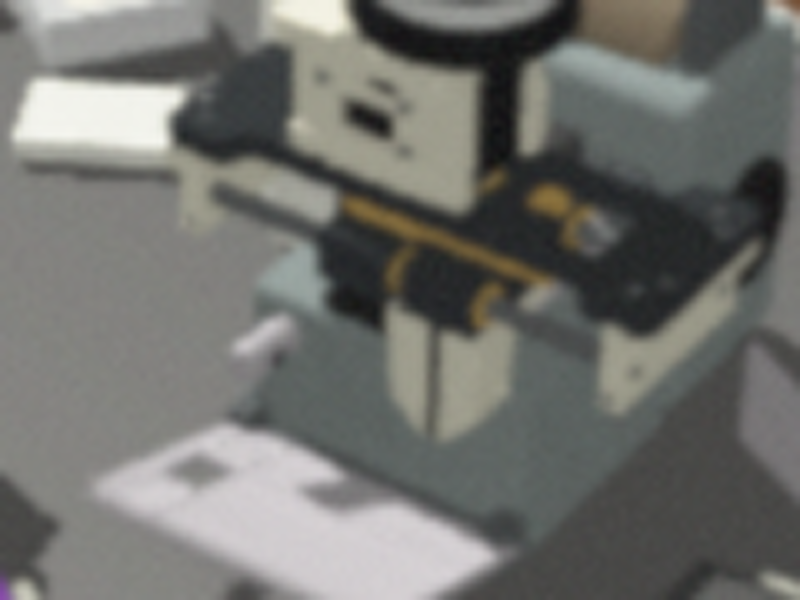

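>>> jog_arm(
  targets=[
    {"dp":[0,0,35],"rotation":[0,0,0],"grip":1},
    {"dp":[0,0,35],"rotation":[0,0,0],"grip":-1},
    {"dp":[0,0,25],"rotation":[0,0,-0.5],"grip":-1},
    {"dp":[18,20,0],"rotation":[0,0,0],"grip":-1},
    {"dp":[18,20,0],"rotation":[0,0,0],"grip":-1},
    {"dp":[18,20,0],"rotation":[0,0,0],"grip":-1},
    {"dp":[16.5,20.5,0],"rotation":[0,0,0],"grip":-1},
    {"dp":[0,0,0],"rotation":[0,0,0],"grip":-1},
  ],
)

```text
clock: 16.18
tcp_pos: [623.4, 22.9, 203.3]
orientation: [-3.14, 0.001, -1.28]
wrist_force: [-1.2, -0.5, -0.5]
width: 0.46
```

```bash
python3 look.py side,k1,300,215,100 wrist,k3,280,210,560; python3 - <<'E'
from fit import *
q=np.load('qD.npy')
s=ctrl.read_state()['tcp_pos'];c,n=np.cos(q[2]),np.sin(q[2]);d=np.array(s[:2])-q[:2];print('tcp D',c*d[0]+n*d[1],-n*d[0]+c*d[1])
E
```

```text
k1 off 250 177 scale 8.0
k3 off 0 0 scale 1.4285714285714286
16.2833 [621.3  20.  203.1] [ 3.141  0.    -1.282] [-0.7 -0.2  0.7] 0.548691809185321
tcp D 0.2295752470824043 2.084430318865873
```

View pics/k3.png

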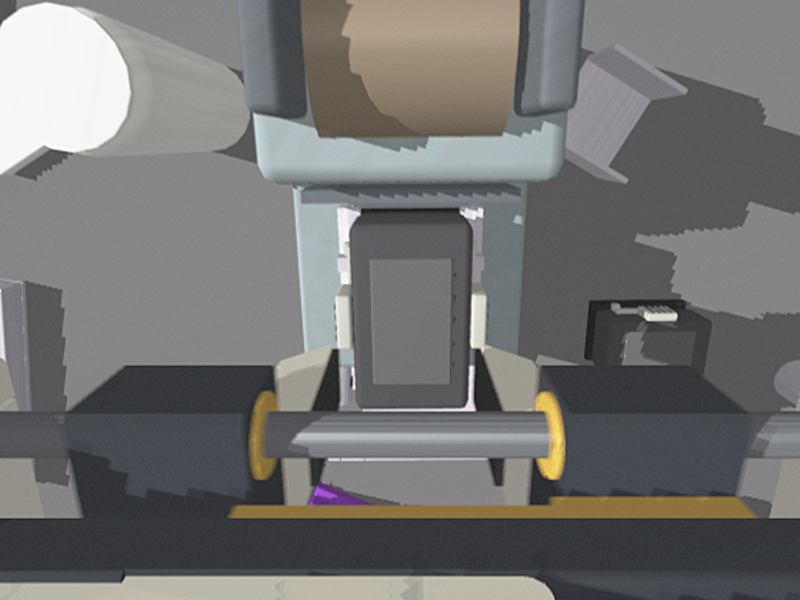

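View pics/k1.png

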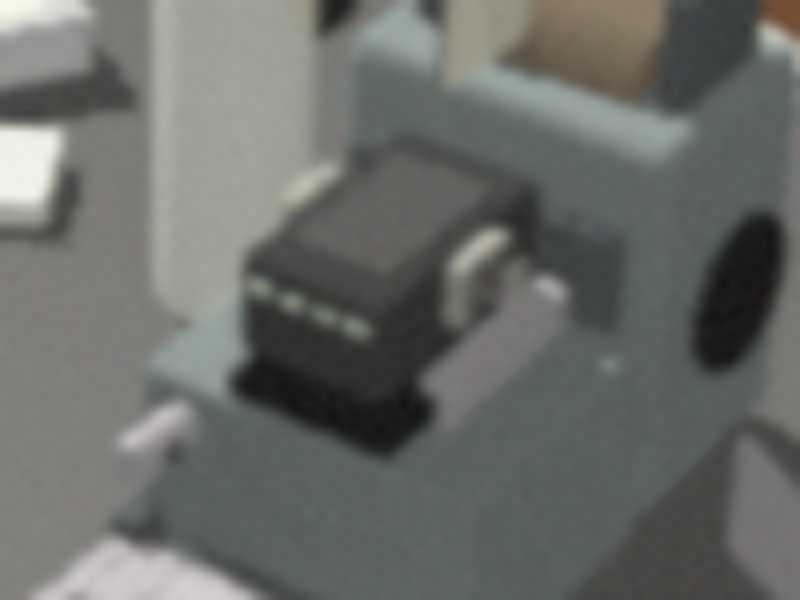

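```bash
python3 - <<'E'
from fit import *
q=np.load('qD.npy');p=pickle.load(open('k3.pkl','rb'))
im=cv2.resize(p['img'][:,:,::-1],(800,600))
for b,c in((box(-45,45,-27,27,137,141),(0,0,255)),(box(-13,13,28,34,117,139),(0,255,0)),(box(-13,13,-34,-28,117,139),(0,255,0)),(box(-48,60,-62,62,85,85.1),(255,0,0))):
    draw(im,p,q,b,c,800/560)
im=cv2.resize(im[160:480,200:620],(800,610));cv2.imwrite('pics/k3f.png',im[:600])
s=ctrl.read_state()['tcp_pos']
print([proj(p,[s[0],s[1],z])[0]*800/560 for z in(203,130)])
E
```

```text
[array([409.59091566, 388.91792718]), array([408.67968386, 315.13004037])]
```

View pics/k3f.png

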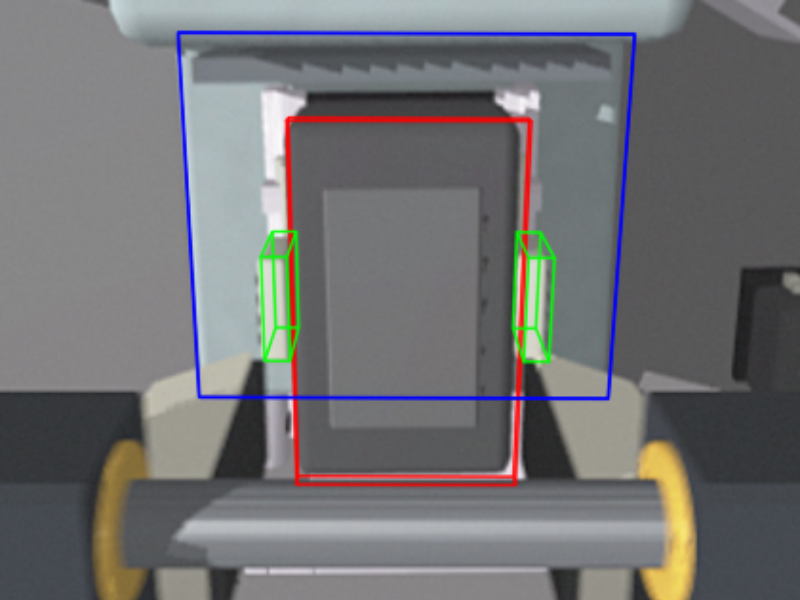

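>>> jog_arm(
  targets=[
    {"dp":[0.3,-1,0],"rotation":[0,0,0],"grip":-1},
    {"dp":[0,0,-5],"rotation":[0,0,0],"grip":-1},
    {"dp":[0,0,-5],"rotation":[0,0,0],"grip":-1},
    {"dp":[0,0,-5],"rotation":[0,0,0],"grip":-1},
    {"dp":[0,0,-5],"rotation":[0,0,0],"grip":-1},
    {"dp":[0,0,-5],"rotation":[0,0,0],"grip":-1},
    {"dp":[0,0,-8],"rotation":[0,0,0],"grip":-1},
    {"dp":[0,0,-8],"rotation":[0,0,0],"grip":-1},
  ],
)

```text
clock: 16.95
tcp_pos: [621.5, 18.1, 162.0]
orientation: [-3.141, -0.0, -1.284]
wrist_force: [0.1, 0.3, -0.4]
width: 0.999
```

>>> jog_arm(
  targets=[
    {"dp":[0,0,-8],"rotation":[0,0,0],"grip":-1},
    {"dp":[0,0,-10],"rotation":[0,0,0],"grip":-1},
    {"dp":[0,0,-10],"rotation":[0,0,0],"grip":-1},
    {"dp":[0,0,-10],"rotation":[0,0,0],"grip":-1},
    {"dp":[0,0,-5],"rotation":[0,0,0],"grip":-1},
    {"dp":[0,0,0],"rotation":[0,0,0],"grip":-1},
    {"dp":[0,0,0],"rotation":[0,0,0],"grip":-1},
    {"dp":[0,0,0],"rotation":[0,0,0],"grip":-1},
  ],
)

```text
clock: 17.62
tcp_pos: [621.9, 18.2, 120.2]
orientation: [-3.141, -0.0, -1.284]
wrist_force: [0.1, 0.4, 1.3]
width: 1.0
```

```bash
python3 look.py side,l1,300,215,100 wrist,l3,280,210,560
```

```text
l1 off 250 177 scale 8.0
l3 off 0 0 scale 1.4285714285714286
17.7167 [622.   18.2 120.4] [-3.140e+00 -1.000e-03 -1.284e+00] [ 0.7 -0.5  0.4] 0.9978973555535475
```

View pics/l3.png

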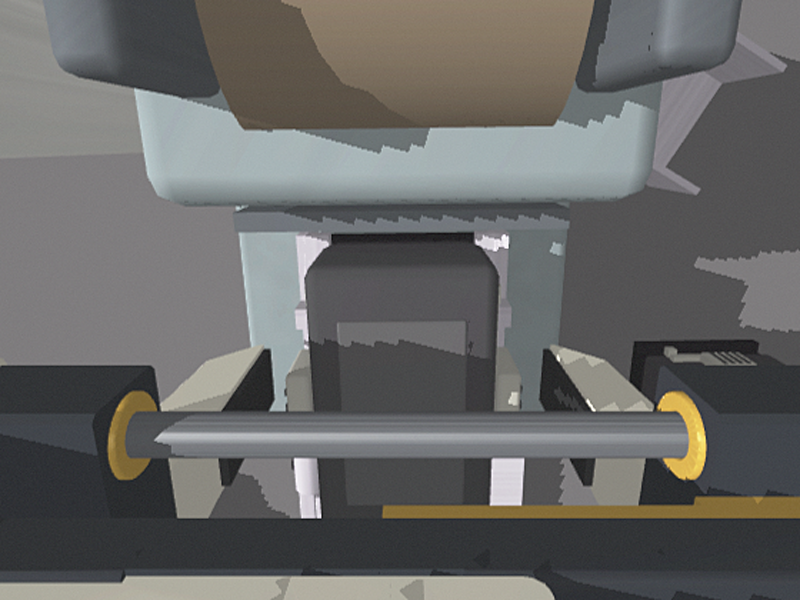

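View pics/l1.png

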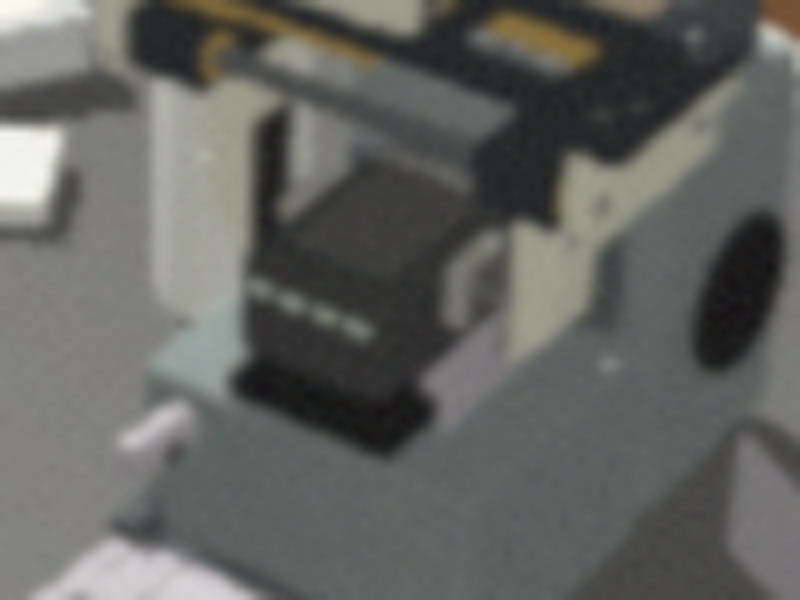

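>>> jog_arm(
  targets=[
    {"dp":[0,0,-2],"rotation":[0,0,0],"grip":1},
    {"dp":[0,0,0],"rotation":[0,0,0],"grip":1},
    {"dp":[0,0,0],"rotation":[0,0,0],"grip":1},
    {"dp":[0,0,0],"rotation":[0,0,0],"grip":1},
    {"dp":[0,0,0],"rotation":[0,0,0],"grip":1},
    {"dp":[0,0,0],"rotation":[0,0,0],"grip":1},
    {"dp":[0,0,0],"rotation":[0,0,0],"grip":1},
    {"dp":[0,0,0],"rotation":[0,0,0],"grip":1},
  ],
)

```text
clock: 18.38
tcp_pos: [621.5, 18.6, 118.2]
orientation: [-3.141, 0.0, -1.283]
wrist_force: [-1.9, 3.2, 4.5]
width: 0.6
```

```bash
python3 look.py wrist,m3,280,260,280
```

```text
m3 off 140 155 scale 2.857142857142857
18.4333 [621.6  18.5 118.2] [-3.141  0.    -1.284] [-2.6  2.3  5.8] 0.5973963441136599
```

View pics/m3.png

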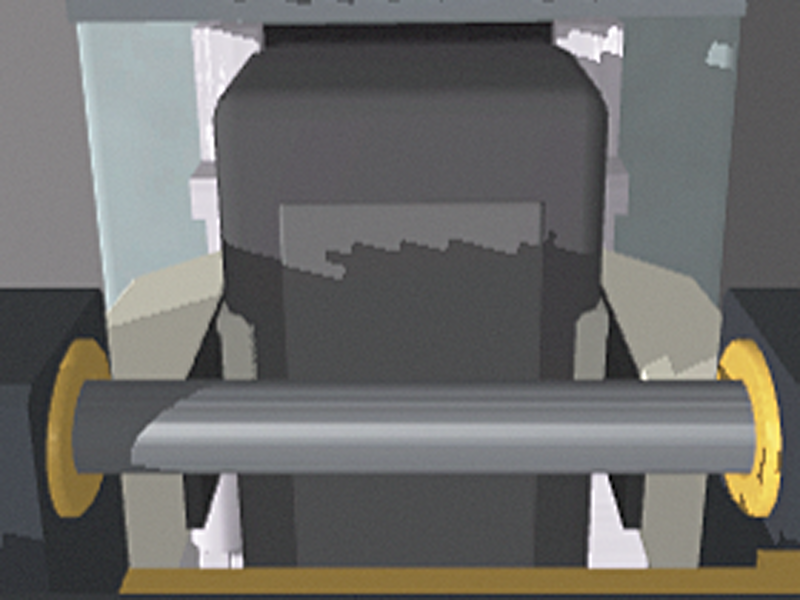

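>>> jog_arm(
  targets=[
    {"dp":[-2,-0.6,0],"rotation":[0,0,0],"grip":1},
    {"dp":[-4,-1.2,0],"rotation":[0,0,0],"grip":1},
    {"dp":[-4.8,-1.4,0],"rotation":[0,0,0],"grip":1},
    {"dp":[-4.8,-1.4,0],"rotation":[0,0,0],"grip":1},
    {"dp":[-4.8,-1.4,0],"rotation":[0,0,0],"grip":1},
    {"dp":[-4.8,-1.4,0],"rotation":[0,0,0],"grip":1},
    {"dp":[-4.8,-1.4,0],"rotation":[0,0,0],"grip":1},
    {"dp":[-4.8,-1.4,0],"rotation":[0,0,0],"grip":1},
  ],
)

```text
clock: 19.1
tcp_pos: [587.0, 7.7, 118.2]
orientation: [-3.14, -0.001, -1.284]
wrist_force: [4.4, 1.8, 3.5]
width: 0.595
```

```bash
python3 look.py side,n1,300,215,120
```

```text
n1 off 240 170 scale 6.666666666666667
19.15 [586.    7.5 118.2] [-3.141e+00 -1.000e-03 -1.284e+00] [3.2 1.  4.4] 0.5926487289990788
```

View pics/n1.png

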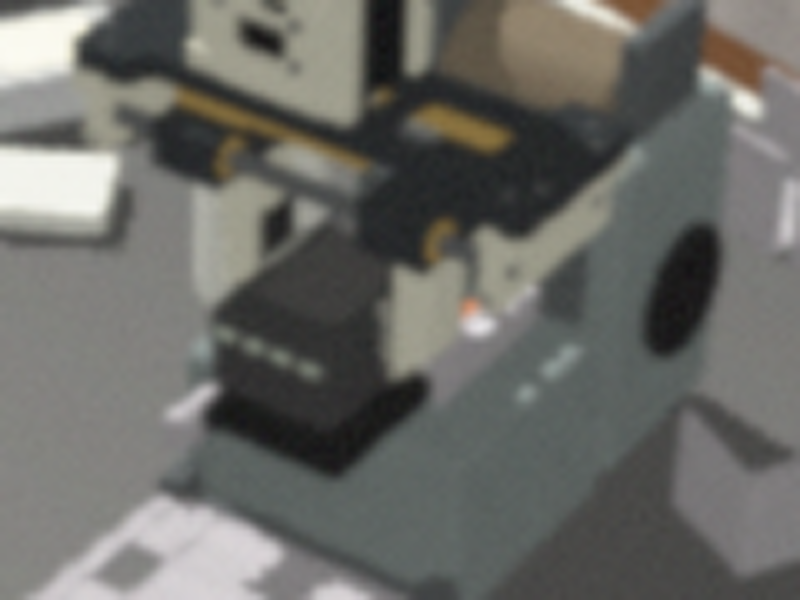

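Pack is sliding forward with the gripper. Continuing the slide to about 80 mm in total.

>>> jog_arm(
  targets=[
    {"dp":[-4.8,-1.4,0],"rotation":[0,0,0],"grip":1},
    {"dp":[-5.8,-1.7,0],"rotation":[0,0,0],"grip":1},
    {"dp":[-5.8,-1.7,0],"rotation":[0,0,0],"grip":1},
    {"dp":[-5.8,-1.7,0],"rotation":[0,0,0],"grip":1},
    {"dp":[-5.8,-1.7,0],"rotation":[0,0,0],"grip":1},
    {"dp":[-5.8,-1.7,0],"rotation":[0,0,0],"grip":1},
    {"dp":[-5.8,-1.7,0],"rotation":[0,0,0],"grip":1},
    {"dp":[-4.8,-1.4,0],"rotation":[0,0,0],"grip":1},
  ],
)

```text
clock: 19.82
tcp_pos: [540.7, -5.1, 117.0]
orientation: [3.139, 0.001, -1.284]
wrist_force: [2.2, 0.8, -1.4]
width: 0.594
```

```bash
python3 look.py side,o1,290,220,120 scene,o2,260,195,120
```

```text
o1 off 230 175 scale 6.666666666666667
o2 off 200 150 scale 6.666666666666667
19.9167 [540.1  -5.3 117.1] [ 3.137e+00  1.000e-03 -1.284e+00] [-4.3 -1.3  2.2] 0.5953478561484107
```

View pics/o1.png

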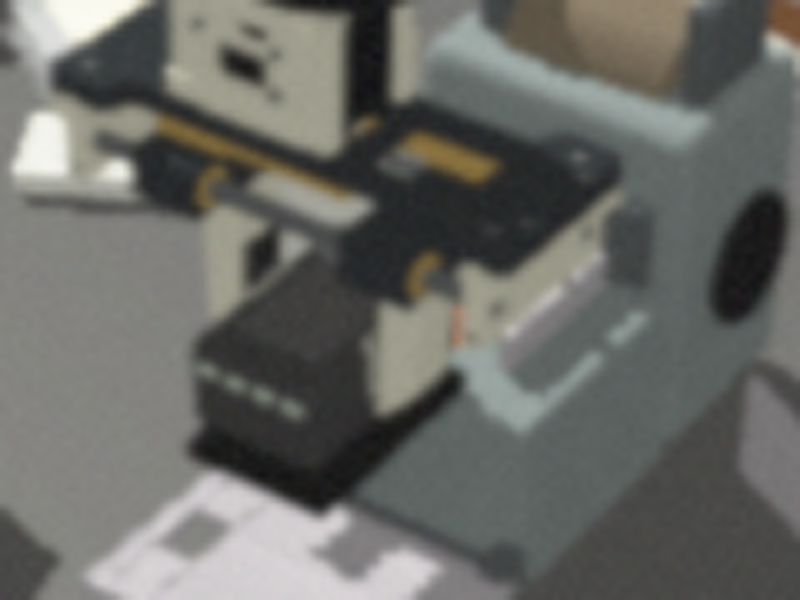

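>>> jog_arm(
  targets=[
    {"dp":[0,0,8],"rotation":[0,0,0],"grip":1},
    {"dp":[0,0,18],"rotation":[0,0,0],"grip":1},
    {"dp":[-2,-2,25],"rotation":[0,0,0],"grip":1},
    {"dp":[-8,-8,25],"rotation":[0,0,0],"grip":1},
    {"dp":[-16,-17,15],"rotation":[0,0,-4],"grip":1},
    {"dp":[-20,-22,8],"rotation":[0,0,-5],"grip":1},
    {"dp":[-20,-22,5],"rotation":[0,0,-5],"grip":1},
    {"dp":[-20,-22,0],"rotation":[0,0,-5],"grip":1},
  ],
)

```text
clock: 20.58
tcp_pos: [455.2, -98.5, 222.4]
orientation: [3.141, -0.0, -1.618]
wrist_force: [0.9, -0.7, -5.4]
width: 0.594
```

```bash
python3 look.py side,p1,290,240,200
```

```text
p1 off 190 165 scale 4.0
20.6333 [ 451.5 -101.6  221.6] [ 3.136e+00 -3.000e-03 -1.625e+00] [-5.1 -3.9 -7. ] 0.5921458989945205
```

View pics/p1.png

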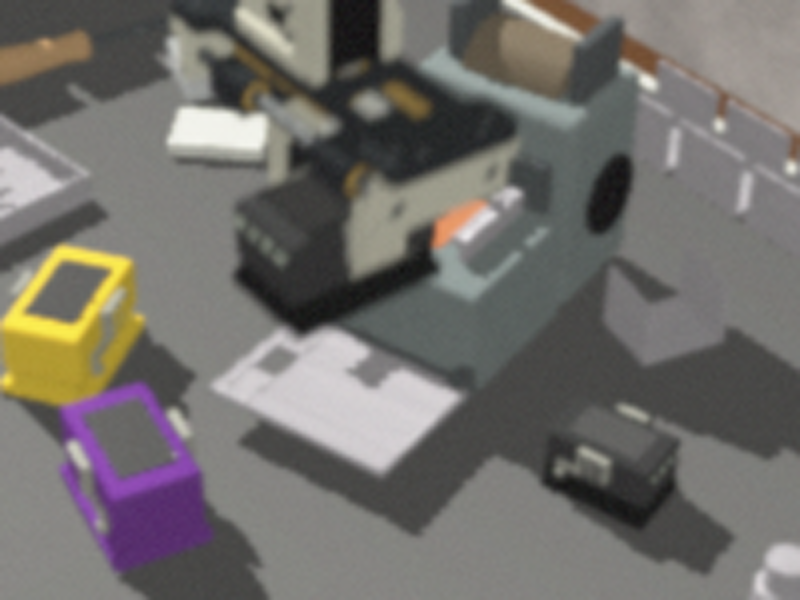

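>>> jog_arm(
  targets=[
    {"dp":[-20,-21,0],"rotation":[0,0,-4.5],"grip":1},
    {"dp":[-22,-23,0],"rotation":[0,0,-4.4],"grip":1},
    {"dp":[-22,-24,0],"rotation":[0,0,0],"grip":1},
    {"dp":[-22,-24,0],"rotation":[0,0,0],"grip":1},
    {"dp":[-22,-24,0],"rotation":[0,0,0],"grip":1},
    {"dp":[-20,-22,0],"rotation":[0,0,0],"grip":1},
    {"dp":[-15,-17,0],"rotation":[0,0,0],"grip":1},
    {"dp":[-8,-9,0],"rotation":[0,0,0],"grip":1},
  ],
)

```text
clock: 21.3
tcp_pos: [303.1, -263.0, 221.4]
orientation: [3.139, 0.001, -1.772]
wrist_force: [0.5, -0.0, -6.6]
width: 0.591
```

```bash
python3 look.py wrist,r3,280,210,560;  python3 - <<'E'
from fit import *
p=pickle.load(open('r3.pkl','rb'))
for q,c in(((402,-290,-.21),(0,255,0)),):
    im=cv2.resize(p['img'][:,:,::-1],(800,600))
    for b in (box(-53,53,-38,38,30,30.1),box(-53,53,-38,38,20,20.1),box(62,95,-50,50,56,56.1)): draw(im,p,q,b,c,800/560)
cv2.imwrite('pics/r3f.png',im)
E
```

```text
r3 off 0 0 scale 1.4285714285714286
21.35 [ 302.7 -263.8  221.4] [ 3.139 -0.    -1.773] [-1.5 -2.1 -5.9] 0.5900600552772668
```

View pics/r3f.png

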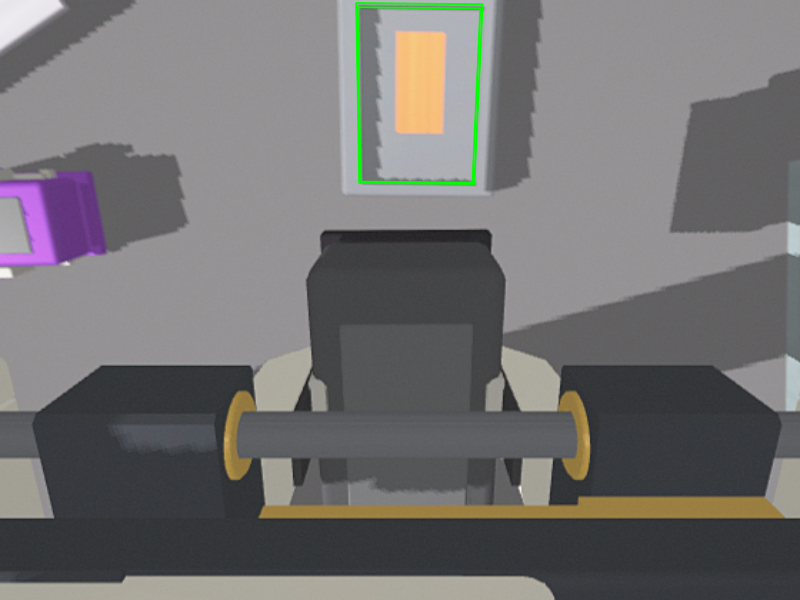

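```bash
python3 - <<'E'
import cv2
i=cv2.imread('pics/r3f.png')[0:210,300:580]; cv2.imwrite('pics/r3fz.png',cv2.resize(i,(800,600),interpolation=cv2.INTER_CUBIC))
E
```

```text
(no output)
```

View pics/r3fz.png

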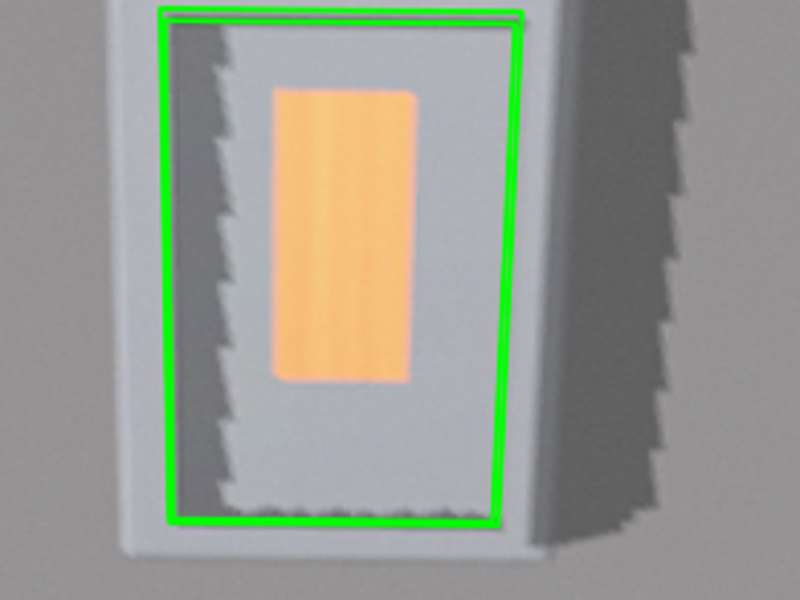

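```bash
python3 - <<'E'
from fit import *
p=pickle.load(open('r3.pkl','rb'))
s=ctrl.read_state();print(s['clock'],s['tcp_pos'],s['orientation'])
x,y,z=s['tcp_pos'];yaw=s['orientation'][2]+np.pi/2
q=(x,y,yaw)
im=cv2.resize(p['img'][:,:,::-1],(800,600))
draw(im,p,q,box(-45,45,-30,30,z-33,z-25),(0,255,0),800/560);draw(im,p,q,box(-45,45,-27,27,z+22.9,z+23),(0,0,255),800/560)
cv2.imwrite('pics/r3p.png',cv2.resize(im[200:500,200:600],(800,600)))
print(yaw)
E
```

```text
21.35 [ 302.72220824 -263.80809521  221.38793212] [ 3.13860331e+00 -1.93576508e-04 -1.77257213e+00]
-0.20177580475961054
```

View pics/r3p.png

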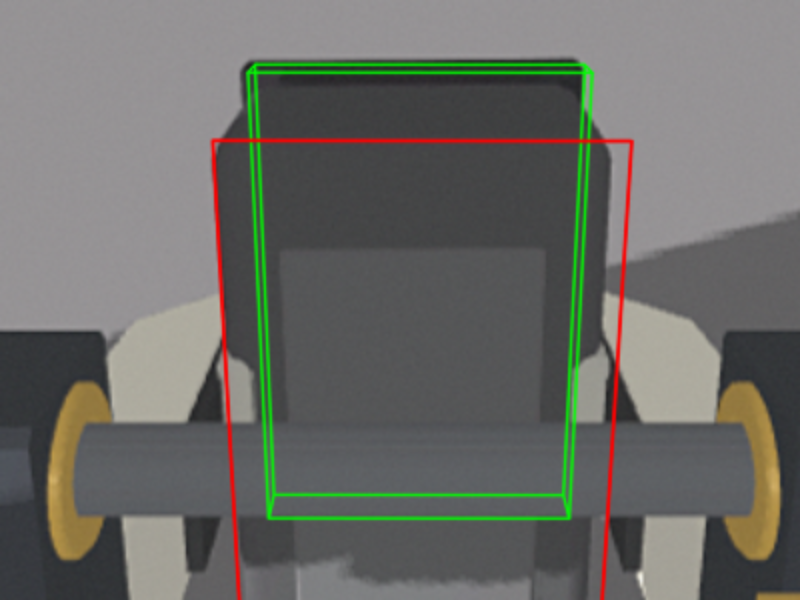

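>>> jog_arm(
  targets=[
    {"dp":[16,-4.5,0],"rotation":[0,0,-0.5],"grip":1},
    {"dp":[24,-6.6,0],"rotation":[0,0,0],"grip":1},
    {"dp":[24,-6.6,-10],"rotation":[0,0,0],"grip":1},
    {"dp":[20,-5.5,-20],"rotation":[0,0,0],"grip":1},
    {"dp":[14,-3.8,-26],"rotation":[0,0,0],"grip":1},
    {"dp":[0,0,-28],"rotation":[0,0,0],"grip":1},
    {"dp":[0,0,-26],"rotation":[0,0,0],"grip":1},
    {"dp":[0,0,-20],"rotation":[0,0,0],"grip":1},
  ],
)

```text
clock: 22.02
tcp_pos: [402.6, -287.2, 89.0]
orientation: [3.137, 0.003, -1.778]
wrist_force: [0.1, 0.4, -6.8]
width: 0.597
```

```bash
python3 look.py side,t1,310,355,120 wrist,t3,280,210,560 scene,t2,230,170,120
```

```text
t1 off 250 310 scale 6.666666666666667
t3 off 0 0 scale 1.4285714285714286
t2 off 170 125 scale 6.666666666666667
22.1667 [ 402.5 -287.5   90.3] [ 3.137e+00  3.000e-03 -1.779e+00] [ 0.2 -0.1 -5.7] 0.5948300687443067
```

View pics/t3.png

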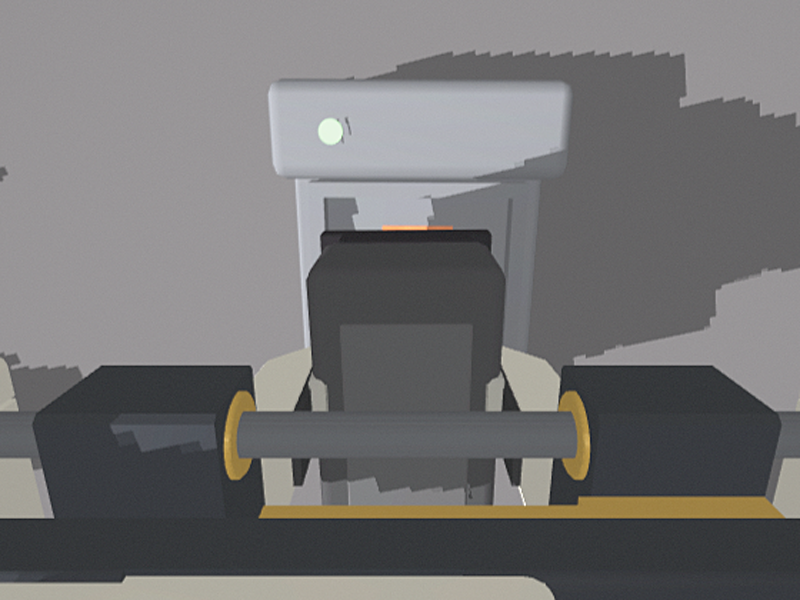

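View pics/t1.png

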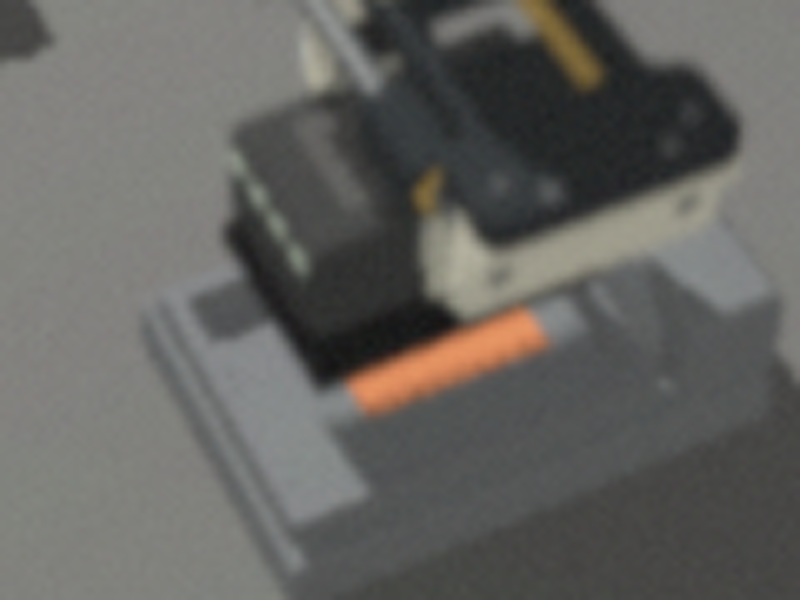

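>>> jog_arm(
  targets=[
    {"dp":[-1,-2,-2],"rotation":[0,0,0],"grip":1},
    {"dp":[-0.5,-1.5,-6],"rotation":[0,0,0],"grip":1},
    {"dp":[0,0,-7],"rotation":[0,0,0],"grip":1},
    {"dp":[0,0,-7],"rotation":[0,0,0],"grip":1},
    {"dp":[0,0,-5],"rotation":[0,0,0],"grip":1},
    {"dp":[0,0,-4],"rotation":[0,0,0],"grip":1},
    {"dp":[0,0,-3],"rotation":[0,0,0],"grip":1},
    {"dp":[0,0,-2],"rotation":[0,0,0],"grip":1},
  ],
)

```text
clock: 22.83
tcp_pos: [401.8, -292.4, 55.3]
orientation: [3.141, 0.0, -1.779]
wrist_force: [0.6, 0.2, -6.6]
width: 0.588
```

```bash
python3 look.py side,u1,310,355,120 wrist,u3,280,210,560
```

```text
u1 off 250 310 scale 6.666666666666667
u3 off 0 0 scale 1.4285714285714286
22.9333 [ 401.8 -292.4   55.4] [ 3.141  0.    -1.779] [-1.  -0.  -6.3] 0.5936247166203509
```

View pics/u1.png

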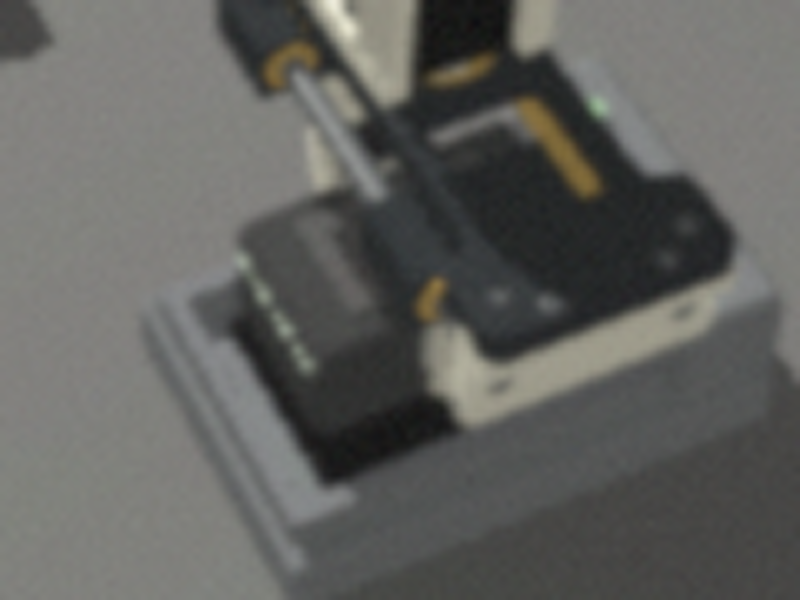

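View pics/u3.png

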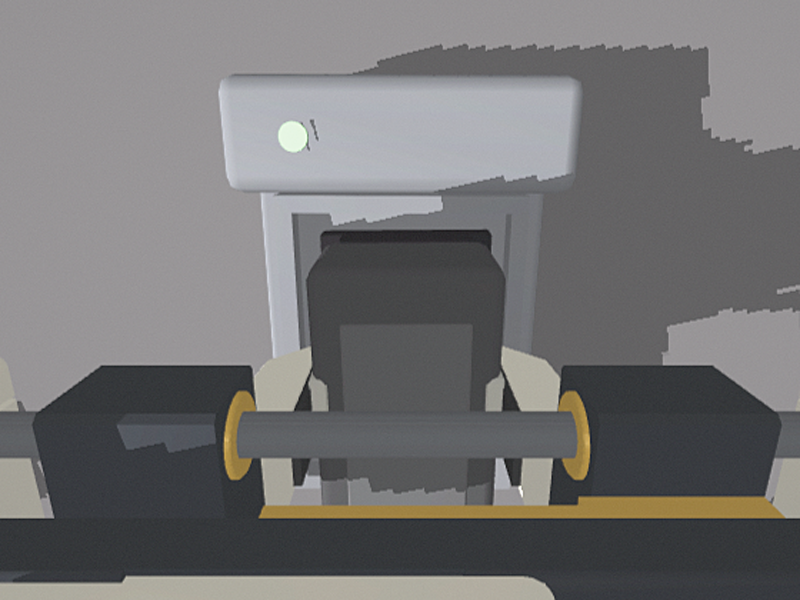

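>>> jog_arm(
  targets=[
    {"dp":[0,0.5,-1],"rotation":[0,0,0],"grip":1},
    {"dp":[0,0,-0.5],"rotation":[0,0,0],"grip":1},
    {"dp":[0,0,-0.5],"rotation":[0,0,0],"grip":1},
    {"dp":[0,0,-0.5],"rotation":[0,0,0],"grip":1},
    {"dp":[0,0,0],"rotation":[0,0,0],"grip":1},
    {"dp":[0,0,0],"rotation":[0,0,0],"grip":1},
    {"dp":[0,0,0],"rotation":[0,0,0],"grip":1},
    {"dp":[0,0,0],"rotation":[0,0,0],"grip":1},
  ],
)

```text
clock: 23.6
tcp_pos: [402.4, -292.3, 53.7]
orientation: [-3.14, -0.001, -1.779]
wrist_force: [3.0, 1.4, 2.1]
width: 0.594
```

>>> jog_arm(
  targets=[
    {"dp":[0,0,0],"rotation":[0,0,0],"grip":-1},
    {"dp":[0,0,0],"rotation":[0,0,0],"grip":-1},
    {"dp":[0,0,0],"rotation":[0,0,0],"grip":-1},
    {"dp":[0,0,0],"rotation":[0,0,0],"grip":-1},
    {"dp":[0,0,0],"rotation":[0,0,0],"grip":-1},
    {"dp":[0,0,0],"rotation":[0,0,0],"grip":-1},
    {"dp":[0,0,3],"rotation":[0,0,0],"grip":-1},
    {"dp":[0,0,8],"rotation":[0,0,0],"grip":-1},
  ],
)

```text
clock: 24.27
tcp_pos: [401.3, -291.5, 63.9]
orientation: [3.14, 0.001, -1.779]
wrist_force: [0.3, 0.0, -0.5]
width: 0.998
```

>>> jog_arm(
  targets=[
    {"dp":[0,0,15],"rotation":[0,0,0],"grip":-1},
    {"dp":[0,0,25],"rotation":[0,0,0],"grip":-1},
    {"dp":[0,0,35],"rotation":[0,0,0],"grip":-1},
    {"dp":[0,0,35],"rotation":[0,0,0],"grip":-1},
    {"dp":[-20,5,30],"rotation":[0,0,0],"grip":-1},
    {"dp":[-30,6,10],"rotation":[0,0,0],"grip":-1},
    {"dp":[-20,5,0],"rotation":[0,0,0],"grip":-1},
    {"dp":[0,0,0],"rotation":[0,0,0],"grip":-1},
  ],
)

```text
clock: 24.93
tcp_pos: [329.3, -275.0, 215.9]
orientation: [-3.141, -0.001, -1.78]
wrist_force: [0.6, 0.2, 0.4]
width: 1.001
```

```bash
python3 look.py side,v1,310,355,120 wrist,v3,280,210,560 scene,v2,280,210,280; python3 - <<'E'
from fit import *
p=pickle.load(open('v3.pkl','rb'))
im=cv2.resize(p['img'][:,:,::-1],(800,600)); q=(402,-290,-.21)
for b,c in ((box(-53,53,-38,38,30,30.1),(0,255,0)),(box(-45,45,-30,30,20,28),(0,0,255))): draw(im,p,q,b,c,800/560)
cv2.imwrite('pics/v3f.png',im)
E
```

```text
v1 off 250 310 scale 6.666666666666667
v3 off 0 0 scale 1.4285714285714286
v2 off 140 105 scale 2.857142857142857
25.0833 [ 332.3 -276.3  214.8] [-3.14e+00 -1.00e-03 -1.78e+00] [ 0.9 -0.1 -0.5] 1.0027604288388965
```

View pics/v3f.png

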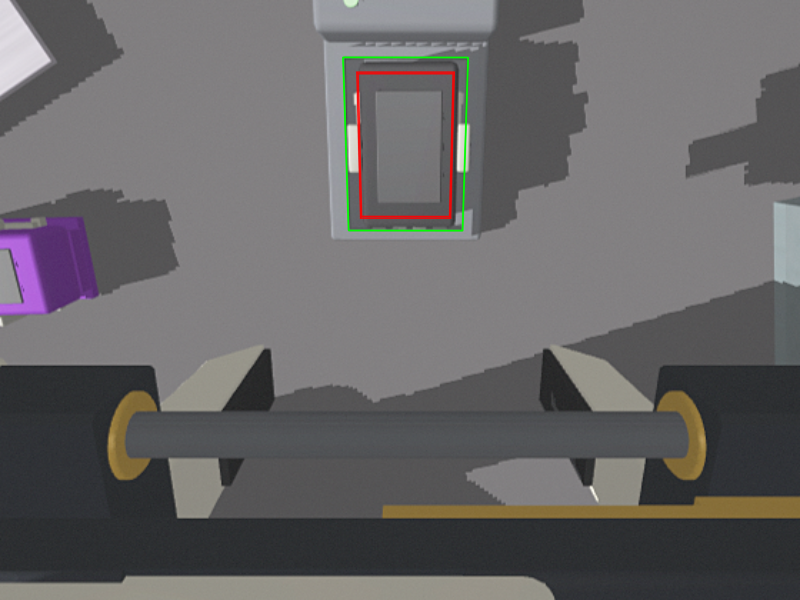

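View pics/v1.png

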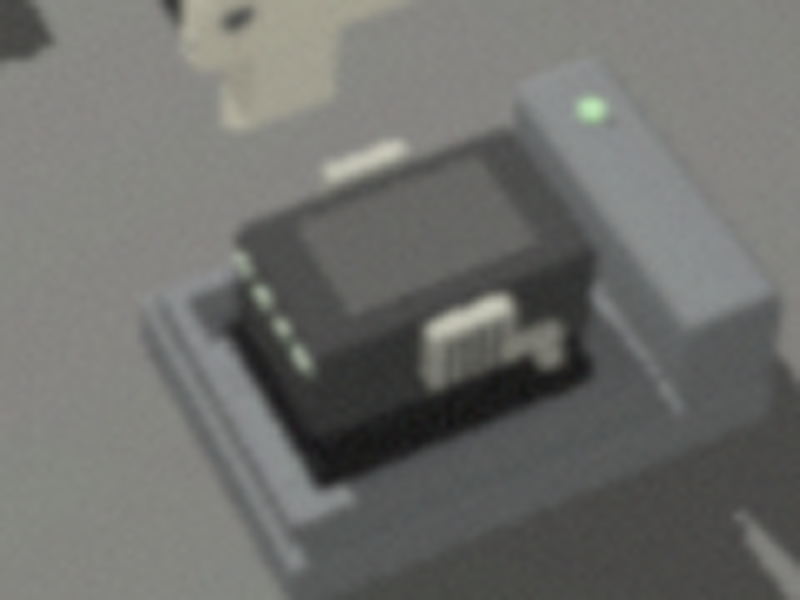

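View pics/v2.png

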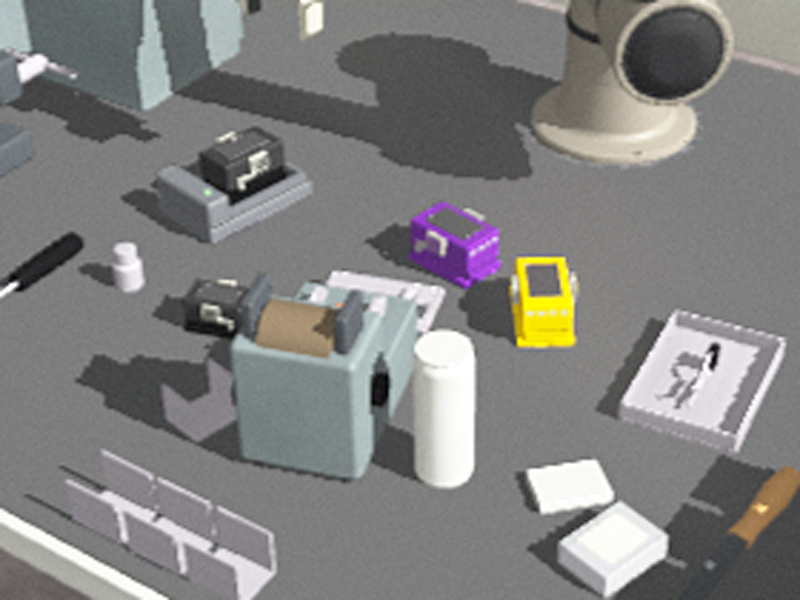

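```bash
python3 - <<'E'
from fit import *
p=pickle.load(open('v3.pkl','rb')); q=(402,-290,-.21)
print((proj(p,T(q,[(-45,27,74),(-45,-27,74),(45,27,74),(45,-27,74)]))*800/560).round())
print(ctrl.finish_job())
E
```

```text
[[358. 229.]
 [452. 229.]
 [354.  60.]
 [456.  60.]]
the job is handed in; nothing more can be done
None
```

The job is handed in at about 25 s of the 58 s allowed. `finish_job` gives no verdict, so the result rests on my own last checks.

**What I did**
1. I pulled the clip straight out of the pin by its tab and laid it in the tray.
2. I hooked the gate with closed fingertips and pulled it until it fell open.
3. I squeezed both buttons; the opening read about 55 mm, which is fully in.
4. I slid the pack about 85 mm out of its rails and carried it level to the charger. I lowered it until the wrist force showed contact, released it and backed off.

**Last checks**
- **Pack:** it lies flat in the bay. Its predicted outline (charger at about (402, −290), yaw −0.21) matches the last wrist picture to within 1–3 mm.
- **Clip:** it lies inside the tray, with the tab standing upright.
- **Gate:** it is down in the last scene picture.
- **Other things:** none look moved in the last scene picture; I did not measure them. The gripper is open and clear, with the wrist force near zero.

**Disagreements**
- My early fits of the machine's pose from the fixed cameras differed by up to about 0.05 rad and 4 mm. I settled this with closer wrist pictures before the gate and the pack.
- The orange mark in the charger lies about 8 mm off the bay's centre, so I used the bay walls instead.

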